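# Open the meter strongbox by its combination dial

### The job

Open the grey strongbox that holds the reference meter. Turn its dial by the spinner post: clockwise (seen from above), letting the red mark go past the white pointer once, and stop when red comes to the pointer the second time; then anticlockwise, letting the blue mark go past once, and stop when blue comes to the pointer the second time; then clockwise again, gently, feeling for the place where the lock catches and the dial will go no further, without forcing it. Then slide the red-handled shutter fully open, let go, and leave everything else where it is.

Things in the scene. Friction and masses are not known exactly. Their poses are not given: they have to be found in the camera images.
- dial_center (a point): centre of the top face of the black dial (100 diameter, 9 thick, 40 white ticks) lying flat on the strongbox's top, 132 above the table, turning about the vertical. The strongbox is fixed, grey steel, 240 (its x) by 320 (its y) by 120 high; place and yaw (up to 0.3 rad) vary. Axes are the box's: x away from the robot when square on, z up
- index (a point): the fixed white pointer at the dial's edge, on the box's +x side of the dial centre (the point is 58 from the centre). A mark is at the pointer when it lies on the line from the dial centre to this point. The lock accepts red and blue stopped within about 6 degrees of the pointer.
- red_mark (a point): the red mark on the dial's top face (22 x 14), this point at 44 from the dial centre. On the dial, seen from above, it lies 146 degrees clockwise from the spinner post
- blue_mark (a point): the blue mark on the dial's top face (22 x 14), this point at 44 from the dial centre. It lies 146 degrees anticlockwise from the spinner post, so it is 69 degrees clockwise from red
- spinner_grip (a point): middle of the spinner post on the dial: upright aluminium sleeve, 16 diameter, 36 high, its foot 3.5 above the dial's face, this point 21 above its foot, 36 from the dial centre. It spins freely on its pin, so it can be held and carried round in a circle, any number of turns, without turning the hand. A drag of up to 4 N is normal, stepping up as inner wheels are picked up
- dial (a joint): twist in rad of the dial on its sprung spindle (not its angle): 0 unloaded, positive pushed clockwise, 4 N m per rad. At the catch, 1.4 to 3.8 rad past blue, unmarked, different each time, a pin falls in and the post meets a stop giving about 1 mm per 3 N; the dial then stays caught. 8 to 12 N there is plenty; over 0.24 rad (26 N at the post) either way it is forced
- shutter_grip (a point): middle of the red bar handle on the aluminium sliding shutter on the strongbox's top: the bar is 20 thick (box x), 50 long (box y), 34 high, its top 160 and this point 144 above the table. The shutter opens along the box's -x (towards the robot), friction about 3 N, in two low side rails. It is blocked after about 2 mm until the dial has been caught
- shutter (a joint): travel of the shutter in m: 0 shut, 0.10 fully open at its end stop
- meter_a: bystander: loose orange hand-held meter, 90 x 170 x 35, lying flat; leave it alone (origin at its underside)
- meter_b: bystander: loose orange hand-held meter, 90 x 170 x 35, lying flat; leave it alone (origin at its underside)
- carton_a: bystander: loose blue carton, 70 x 100 x 50 high; leave it alone (origin at its underside)
- carton_b: bystander: loose blue carton, 70 x 100 x 50 high; leave it alone (origin at its underside)
- driver: bystander: loose screwdriver lying on the table; leave it alone (origin at its underside, handle end towards -x)
- cleaner: bystander: loose spray-cleaner bottle, 60 diameter, 150 high, standing; leave it alone (origin at its underside)
- tape: bystander: small yellow roll of tape, 42 diameter, 16 high, lying on the strongbox's top near its corner beside the dial; leave it alone (origin at its underside)

How it is judged:
By the outcome, as a careful person would: the job done as asked, in the order asked, and still so for the second after the job is handed in, with the robot touching nothing.
It also fails if it takes over 72 s, if anything falls off the work surface, if the arm or the gripper's body presses on something with over 40 N, if the wrist force passes 120 N, or if a joint passes its speed limit or range.

### The arm

A 6-joint arm with a two-finger parallel gripper is mounted at the origin on the work surface. World frame = base frame: x ahead of the robot, y to its left, z up, the work surface at z = 0. Lengths are in m, angles in rad, forces in N, time in s.
With the tool pointing down it reaches from about 0.375 to 0.9 m from the base axis. Payload 3.1 kg.
Tool frame: the origin (TCP) lies midway between the tips of the shut fingers; the grasp point (between the pads) lies 19 mm behind it (manip.hold_point_z is the distance from the TCP to the grasp point, in m); x points along the fingers, y is the direction in which the jaws open and shut, and the axes are right-handed (so a half turn about x gives the same grasp; the last joint's range is limited). The gripper opens to 85 mm and grips with 20 to 120 N. Pads are 22 mm wide; open, the fingers measure 114 mm over their backs; the gripper's body (76 mm by 85 mm) begins 54 mm behind the grasp point. The pads swing forward as they close: fully open they stand 13 mm farther back than shut.
Start: joints at [-1.425, 0.527, 1.433, -0, 1.181, -0.178], TCP at [0.199, -0.592, 0.231] pointing down, gripper open.
Joint ranges: [-3.08, 3.08], [-0.75, 2.2], [0.22, 2.44], [-1.43, 4.57], [0, 2.65], [-2.85, 2.85]. Speed limits (rad/s): [2.79, 2.79, 3.14, 3.14, 3.14, 3.14].

### API

Orientations are given as a unit quaternion [x, y, z, w].
In Python, from station import manip, snapshot gives the robot as it stands.
- The arm moves only by the tool play_rows, never from a script. Its argument "series" is a list of rows, each a list of 4 numbers: the shift along the tool's x, y, z in m, then the turn about the tool's x in degrees. In form: [[tx, ty, tz, spin], ...]. A call has 1 to 20 rows; each row is the pose to reach, as a shift and turn from the pose measured when the call began, along the tool's axes at that moment; what a row does not reach only later rows make up. A row lasts 1/10 s, in which the tool goes at most 50 mm and 8.59 degrees, less where a joint would pass 70% of its speed; a pose out of reach is approached as far as the arm can. A call with a gripper value outside its range is refused whole. "claw" is the opening in per cent of the stroke, from 0 (shut) to 100 (fully open), set as the call begins (left out, the last holds). The fingers move at their own pace and stop on an object; "force" is the grip in N (left out, the last holds). Time passes only in rows, so rows that repeat a pose let the fingers close. It gives the time, the measured TCP pose, the force and the opening at its end, in the units of the state.
- manip.sense(): the state, without advancing time (a new reading comes with each control period).
- snapshot(name): name is "side" or "top"; returns a dict with "image" (420x560x3 uint8, blue, green, red), "depth" (420x560 float32, m along the optical axis (not along the pixel's ray), 0 where there is no reading), "fov_y" (degrees; the focal length in pixels is half the picture's height over the tangent of half this angle, whatever the lens; pixels are square), "cx", "cy" (the principal point, pixels), "R" (3x3) and "t" (3): a world point X has camera coordinates R X + t. Camera axes: x right, y down, z forward; pixel columns grow to the right and rows downward; lengths in m; the calibration is good to about 2 mm. A picture is of the moment at which its call begins.
- manip.sign_off(): hands the job in, once; it reports no verdict.
The state is a dict: "t": time; "q": joint angles; "qd": joint speeds; "tau": joint torques, N m; "tcp_pos": TCP position; "tool_rot": TCP orientation; "force": force on the tool from outside, world axes, zero at the start; "ft_torque": the same for the moment, N m; "finger_gap": opening from 0.0 (shut) to 1.0 (fully open).
Only numpy, scipy, OpenCV 4.12 (cv2) and the standard library are available. Lean on these libraries where they do the work, as an engineer would, in place of code of your own. Each camera call takes 0.05 s, during which the arm holds its last target.

## Working session

There is one attempt and no reset: what is moved stays moved. The work goes in short steps, Python scripts to look and compute and a tool call to move; the robot and the scene stay as the last step left them, time stands still between calls to the robot, and variables do not carry over. Pictures are saved under pics/ and viewed, and the job is handed in when it is done.

Besides the shell and the picture viewer there is one more tool, called after "Call:" by a JSON object that holds its "fn" and its "kwargs", one argument or row to a line. play_rows: Moves the arm, as the interface text tells. Its arguments: {"type":"object","properties":{"series":{"type":"array","items":{"type":"array","items":{"type":"number"}}},"claw":{"type":"number"},"force":{"type":"number"}},"required":["series"]}

```bash
ls; mkdir -p pics; python3 - <<'E'
from station import manip, snapshot
import cv2
print(manip.sense())
for n in ("side","top"):
    s=snapshot(n); cv2.imwrite(f"pics/{n}0.png",s["image"]); print(n,s["fov_y"],s["cx"],s["cy"],s["R"],s["t"])
E
```

```text
pics
{'t': 0.0, 'q': array([-1.42452270e+00,  5.28467880e-01,  1.43389299e+00, -2.24400176e-05,
        1.18143193e+00, -1.78542718e-01]), 'qd': array([ 7.39527841e-05,  2.10833171e-04, -1.41414247e-03, -4.69041383e-04,
        1.24042515e-03,  6.88647372e-04]), 'tau': array([-5.57373696e-04, -4.42351341e+01, -1.78028798e+01, -4.31115632e-04,
        8.59119667e-03, -1.46032971e-05]), 'tcp_pos': array([ 0.19934903, -0.59159403,  0.23033555]), 'tool_rot': array([ 0.69780609,  0.11511654, -0.69779567,  0.11356077]), 'force': array([0.05523078, 0.5365287 , 0.8515099 ]), 'ft_torque': array([ 0.00152533, -0.01166263, -0.00513932]), 'finger_gap': 0.9998520073064816}
side 45.342812579557915 281.5486954952488 217.25652277631315 [[-0.94631148 -0.32306132 -0.01122342]
 [-0.21143523  0.64485271 -0.73447949]
 [ 0.24451937 -0.69267335 -0.67853807]] [0.52084691 0.18689643 1.30372675]
top 42.1497644801786 282.5262743941649 213.78507347684345 [[ 0.02570557 -0.99963519 -0.00828932]
 [-0.98456471 -0.02388027 -0.17338416]
 [ 0.17312296  0.01261831 -0.98481938]] [-0.01106826  0.56111268  1.66445502]
```

View pics/top0.png

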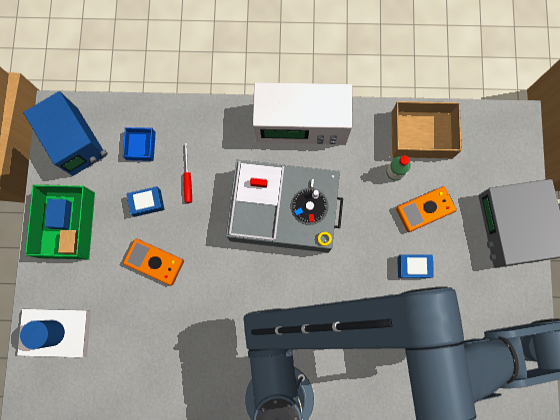

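View pics/side0.png

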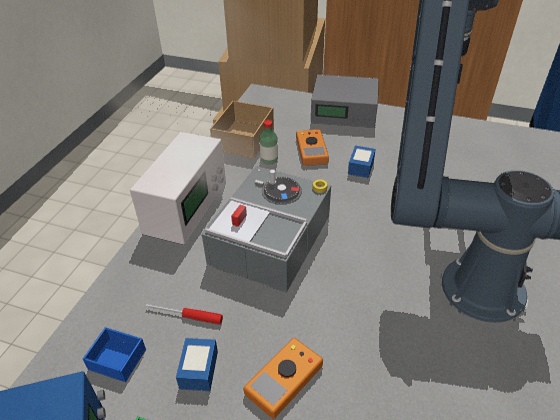

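Top view: strongbox at about (285,205), dial at (310,206), tape at (324,239), shutter handle at (259,183), and the bottle at (400,167). Next I'll enlarge the dial.

```bash
cat > h.py <<'E'
import numpy as np, cv2
from station import manip, snapshot
from scipy.spatial.transform import Rotation as Rot
def K(s):
    f=s["image"].shape[0]/2/np.tan(np.radians(s["fov_y"]/2)); return f
def atz(s,u,v,z):
    f=K(s); d=s["R"].T@np.array([(u-s["cx"])/f,(v-s["cy"])/f,1]); c=-s["R"].T@s["t"]
    return c+d*(z-c[2])/d[2]
def proj(s,X):
    p=s["R"]@np.asarray(X)+s["t"]; f=K(s); return np.array([f*p[0]/p[2]+s["cx"],f*p[1]/p[2]+s["cy"]])
def crop(s,u0,v0,w,h,k,name):
    im=s["image"][v0:v0+h,u0:u0+w]; cv2.imwrite("pics/"+name,cv2.resize(im,None,fx=k,fy=k,interpolation=cv2.INTER_CUBIC))
E
python3 - <<'E'
from h import *
s=snapshot("top"); crop(s,220,150,130,100,6,"topc.png")
np.savez("top0.npz",**s)
s=snapshot("side"); crop(s,200,160,140,100,5,"sidec.png")
np.savez("side0.npz",**s)
E
```

```text
(no output)
```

View pics/topc.png

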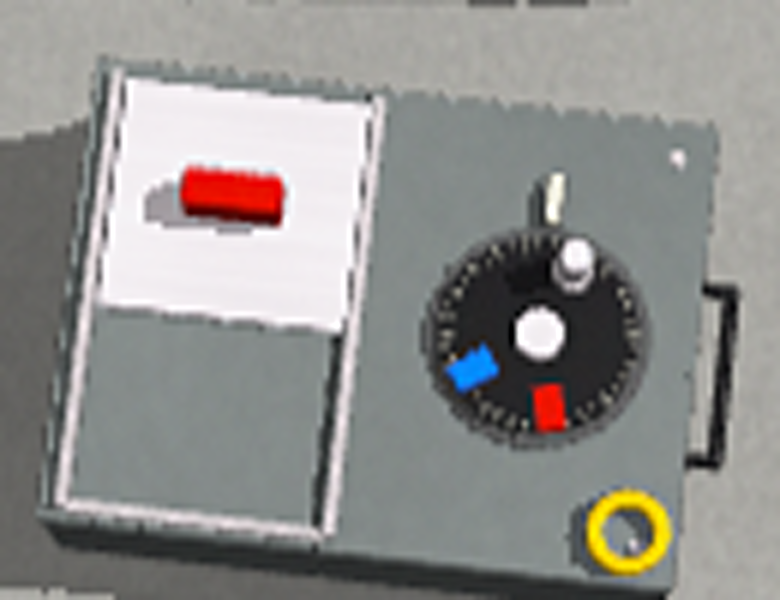

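View pics/sidec.png

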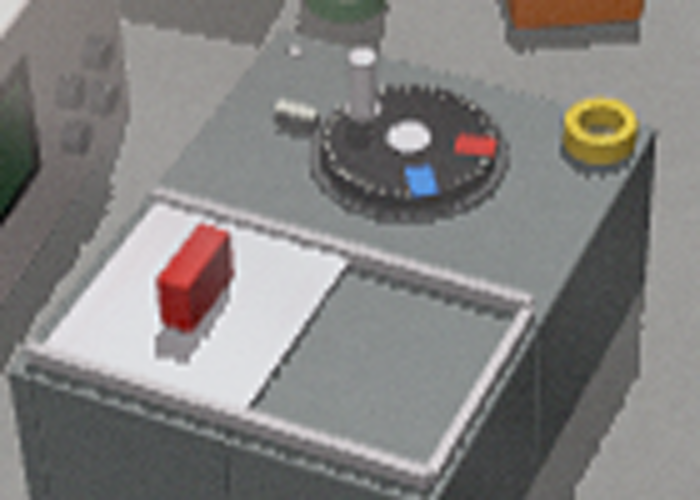

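Crop: dial centre at about (538,336), red (549,408), blue (472,368), pointer (555,197), post top (577,250), handle (233,190). Next: convert these to world positions and check heights with depth.

```bash
python3 - <<'E'
from h import *
T=dict(np.load("top0.npz")); S=dict(np.load("side0.npz"))
def ct(a,b,z): return atz(T,220+(a+.5)/6-.5,150+(b+.5)/6-.5,z)
def cs(a,b,z): return atz(S,200+(a+.5)/5-.5,160+(b+.5)/5-.5,z)
c=ct(538,334,.13); print("c top",c, "side",cs(409,146,.13))
for n,p,z in (("pointer",(555,197),.128),("red",(549,408),.132),("blue",(472,368),.132),("post",(577,250),.1715),("handle",(233,190),.16),("tape",(627,532),.136)):
    X=ct(*p,z); d=X-c; print(n,X.round(4),"r",np.hypot(d[0],d[1]).round(4),"ang",np.degrees(np.arctan2(d[1],d[0])).round(1))
for n,p,z in (("pointer",(296,112),.128),("red",(476,145),.132),("blue",(421,181),.132),("post",(362,58),.1715),("handle",(208,250),.16)):
    X=cs(*p,z); d=X-cs(409,146,.13); print("side",n,X.round(4),"r",np.hypot(d[0],d[1]).round(4),"ang",np.degrees(np.arctan2(d[1],d[0])).round(1))
# box corners top z=.12
for p in ((717,127),(100,60),(672,592),(42,515)): print("corner",ct(*p,.12).round(4))
for p in ((375,100),(325,530),(120,75),(60,500)): print("rail",ct(*p,.123).round(4))
# depth cloud
for nm,s in (("top",T),("side",S)):
    f=K(s); v,u=np.mgrid[0:420,0:560]; Z=s["depth"]; P=np.stack([(u-s["cx"])/f*Z,(v-s["cy"])/f*Z,Z],-1)
    W=(P-s["t"])@s["R"]; W[Z==0]=np.nan; np.save(nm+"W.npy",W)
    for n,(u0,v0) in dict(hub=(309,205),dial=(309,212),boxtop=(250,220),white=(300,95),bottle=(404,160),brown=(455,105)).items():
        if nm=="top": print(n,W[v0,u0].round(3))
    for X in ((c+[0,0,.0]),):
        pass
W=np.load("sideW.npy"); 
for n,(a,b) in dict(hub=(409,136),dial=(409,165),).items(): print("side",n,W[160+b//5,200+a//5].round(4))
W=np.load("topW.npy"); m=(W[...,2]>.2)&(W[...,0]>.3)
lab=cv2.connectedComponentsWithStats(m.astype('uint8'))
for i in range(1,lab[0]):
    if lab[2][i,4]>20:
        q=W[lab[1]==i]; print(lab[2][i],np.nanmin(q,0).round(3),np.nanmax(q,0).round(3))
E
```

```text
c top [ 0.57490687 -0.07757502  0.13      ] side [ 0.57550722 -0.07677907  0.13      ]
pointer [ 0.6458 -0.085   0.128 ] r 0.0713 ang -6.0
red [ 0.5372 -0.0836  0.132 ] r 0.0382 ang -170.9
blue [ 0.5565 -0.0449  0.132 ] r 0.0375 ang 119.4
post [ 0.6092 -0.0944  0.1715] r 0.0382 ang -26.1
handle [0.638  0.0756 0.16  ] r 0.1657 ang 67.6
tape [ 0.4755 -0.1229  0.136 ] r 0.1093 ang -155.5
side pointer [ 0.6476 -0.0879  0.128 ] r 0.0729 ang -8.8
side red [ 0.5393 -0.0869  0.132 ] r 0.0376 ang -164.3
side blue [ 0.5586 -0.0479  0.132 ] r 0.0334 ang 120.3
side post [ 0.6086 -0.094   0.1715] r 0.0373 ang -27.5
side handle [0.6351 0.0699 0.16  ] r 0.1583 ang 67.9
corner [ 0.6862 -0.1671  0.12  ]
corner [0.7141 0.1483 0.12  ]
corner [ 0.4481 -0.1466  0.12  ]
corner [0.4789 0.1678 0.12  ]
rail [0.6955 0.0071 0.123 ]
rail [0.4745 0.0263 0.123 ]
rail [0.7056 0.1375 0.123 ]
rail [0.4863 0.1588 0.123 ]
hub [ 0.575 -0.077  0.134]
dial [ 0.554 -0.077  0.132]
boxtop [0.527 0.099 0.121]
white [ 0.907 -0.042  0.17 ]
bottle [ 0.715 -0.358  0.155]
brown [ 0.923 -0.54   0.075]
side hub [ 0.5774 -0.0789  0.1344]
side dial [ 0.5696 -0.0562  0.1326]
[405 286  51   7 208] [ 0.3   -0.302  0.783] [ 0.311 -0.221  0.834]
```

```bash
cat >> h.py <<'E'
YAW=np.radians(-5.05); C=np.array([.5752,-.0772])
def axes():
    st=manip.sense(); R=Rot.from_quat(st["tool_rot"]).as_matrix(); return st,R
def to(target):
    st,R=axes(); return (R.T@(np.asarray(target)-st["tcp_pos"])).round(4)
E
python3 - <<'E'
from h import *
st,R=axes(); print(R.round(4)); 
y=R[:,1]; a=np.degrees(np.arctan2(y[1],y[0])); print("jaw dir",a)
print(to([.6087,-.0944,.25]))
bx=np.array([np.cos(YAW),np.sin(YAW)])
# spin about tool x(down): positive turn moves y toward z
print("tool z dir",np.degrees(np.arctan2(R[1,2],R[0,2])))
E
```

```text
[[-2.000e-04  3.191e-01 -9.477e-01]
 [ 1.300e-03 -9.477e-01 -3.191e-01]
 [-1.000e+00 -1.300e-03 -2.000e-04]]
jaw dir -71.39194080994514
[-0.0187 -0.3409 -0.5467]
tool z dir -161.3919577562619
```

Call:
{"fn": "play_rows", "kwargs": {
  "series": [
    [-0.005,-0.01,-0.016,-2],
    [-0.01,-0.025,-0.04,-5],
    [-0.015,-0.043,-0.068,-8],
    [-0.019,-0.062,-0.099,-12],
    [-0.019,-0.082,-0.131,-16],
    [-0.019,-0.102,-0.163,-20],
    [-0.019,-0.122,-0.195,-24],
    [-0.019,-0.142,-0.227,-28],
    [-0.019,-0.162,-0.259,-32],
    [-0.019,-0.182,-0.291,-36],
    [-0.019,-0.202,-0.323,-40],
    [-0.019,-0.222,-0.355,-44],
    [-0.019,-0.242,-0.387,-48],
    [-0.019,-0.262,-0.419,-52],
    [-0.019,-0.281,-0.45,-55],
    [-0.019,-0.299,-0.479,-58],
    [-0.019,-0.315,-0.505,-61],
    [-0.019,-0.328,-0.526,-64],
    [-0.019,-0.337,-0.54,-66],
    [-0.019,-0.341,-0.547,-66.3]
  ],
  "claw": 60,
  "force": 40
}}

```text
t: 2.2
tcp_pos: [0.6092, -0.0922, 0.2504]
tool_rot: [0.521, 0.479, -0.521, 0.478]
force: [-0.8, 0.3, -0.2]
finger_gap: 0.603
```

```bash
python3 - <<'E'
from h import *
st,R=axes(); print(R.round(3)); print(st["q"].round(3)); print("jaw",np.degrees(np.arctan2(R[1,1],R[0,1])))
print(to([.6087,-.0944,.138]))
for n in ("top","side"):
    s=snapshot(n); u,v=proj(s,[.6,-.08,.15]).astype(int); crop(s,max(u-65,0),max(v-60,0),130,100,6,n+"1.png"); 
E
```

```text
[[-0.     0.996 -0.086]
 [ 0.002 -0.086 -0.996]
 [-1.    -0.001 -0.002]]
[-3.320e-01  4.960e-01  1.434e+00  1.000e-03  1.213e+00 -2.470e-01]
jaw -4.9217611465225515
[ 0.1124 -0.0003  0.0024]
```

View pics/side1.png

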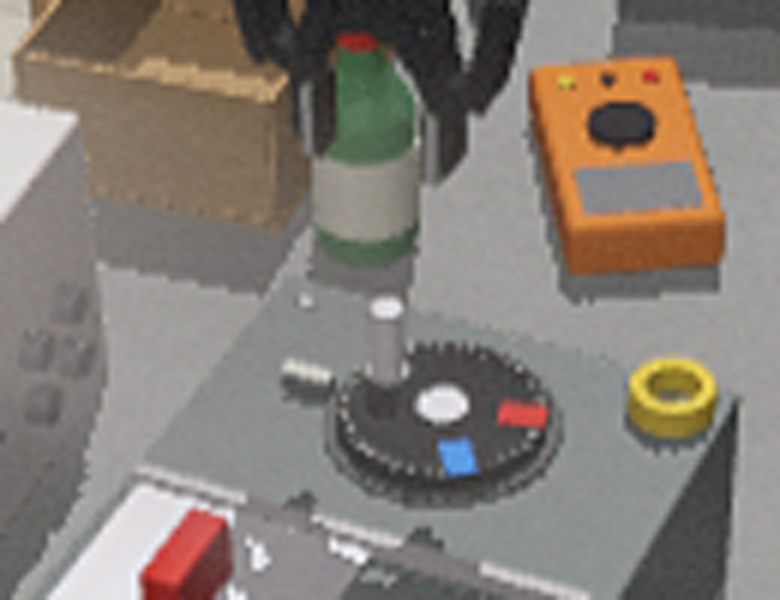

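View pics/top1.png

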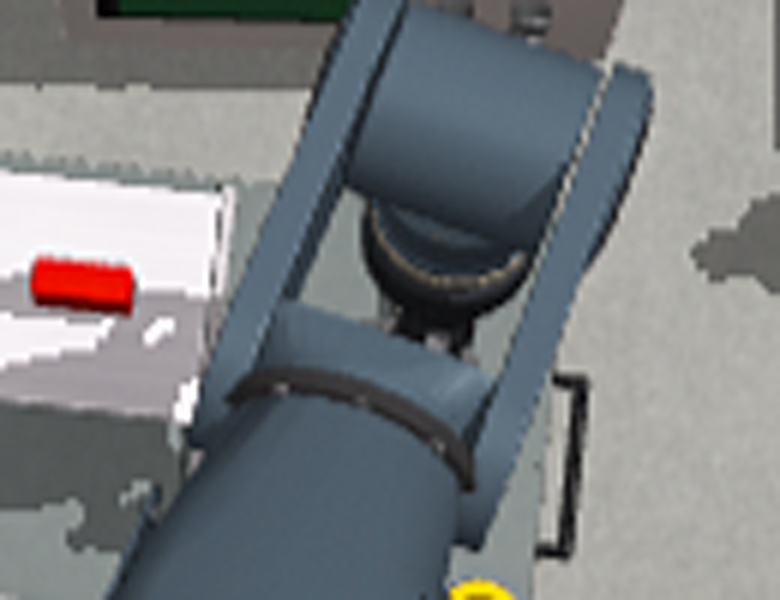

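Side view: post upright at (387,340) in the crop, directly below the open jaws and clear. The arm hides the dial from the top camera, so the side camera will have to serve for checks. Descending.

Call:
{"fn": "play_rows", "kwargs": {
  "series": [
    [0.005,0,0.001],
    [0.015,0,0.002],
    [0.03,0,0.0024],
    [0.047,0,0.0024],
    [0.064,0,0.0024],
    [0.08,0,0.0024],
    [0.093,0,0.0024],
    [0.102,0,0.0024],
    [0.109,0,0.0024],
    [0.1124,0,0.0024],
    [0.1124,0,0.0024],
    [0.1124,0,0.0024]
  ]
}}

```text
invalid input at $.series[0]: expected 4 numbers
```

Call:
{"fn": "play_rows", "kwargs": {
  "series": [
    [0.005,0,0.001,0],
    [0.015,0,0.002,0],
    [0.03,0,0.0024,0],
    [0.047,0,0.0024,0],
    [0.064,0,0.0024,0],
    [0.08,0,0.0024,0],
    [0.093,0,0.0024,0],
    [0.102,0,0.0024,0],
    [0.109,0,0.0024,0],
    [0.1124,0,0.0024,0],
    [0.1124,0,0.0024,0],
    [0.1124,0,0.0024,0]
  ]
}}

```text
t: 3.5
tcp_pos: [0.6092, -0.0957, 0.1384]
tool_rot: [0.522, 0.478, -0.521, 0.478]
force: [-0.2, -0.1, 0.4]
finger_gap: 0.601
```

```bash
python3 - <<'E'
from h import *
st,R=axes(); print(st["tcp_pos"],st["force"],to([.6087,-.0944,.138]))
s=snapshot("side"); u,v=proj(s,[.6,-.08,.15]).astype(int); print(u,v); crop(s,max(u-65,0),max(v-60,0),130,100,6,"side2.png")
E
```

```text
[ 0.60920758 -0.09566949  0.13838556] [-0.16934051 -0.14234768  0.4456671 ] [ 0.0004 -0.0006 -0.0012]
273 180
```

View pics/side2.png

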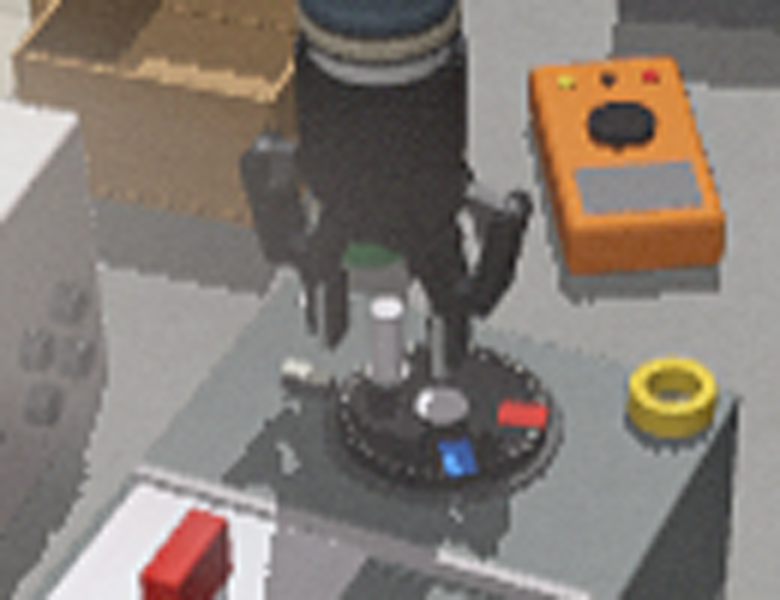

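The post stands between the fingers, at about (387,335) in the crop. Closing.

Call:
{"fn": "play_rows", "kwargs": {
  "series": [
    [0,0,-0.001,0],
    [0,0,-0.001,0],
    [0,0,-0.001,0],
    [0,0,-0.001,0],
    [0,0,-0.001,0],
    [0,0,-0.001,0],
    [0,0,-0.001,0],
    [0,0,-0.001,0]
  ],
  "claw": 0,
  "force": 45
}}

```text
t: 4.35
tcp_pos: [0.6093, -0.0946, 0.1388]
tool_rot: [0.522, 0.478, -0.521, 0.478]
force: [-2.1, 0.4, 4.9]
finger_gap: 0.176
```

```bash
python3 - <<'E'
from h import *
st,R=axes(); p=st["tcp_pos"]; print(p,st["force"],st["finger_gap"],st["ft_torque"].round(3)); d=p[:2]-C; print(np.hypot(*d),np.degrees(np.arctan2(d[1],d[0]))-np.degrees(YAW))
s=snapshot("side"); u,v=proj(s,[.6,-.08,.15]).astype(int); print(u,v); crop(s,max(u-65,0),max(v-60,0),130,100,6,"side3.png")
E
```

```text
[ 0.60926427 -0.09461429  0.13883751] [-2.11275576  0.43416177  4.921061  ] 0.17556583351201782 [0.139 0.439 0.041]
0.038257441887392336 -22.026963366466337
273 180
```

View pics/side3.png

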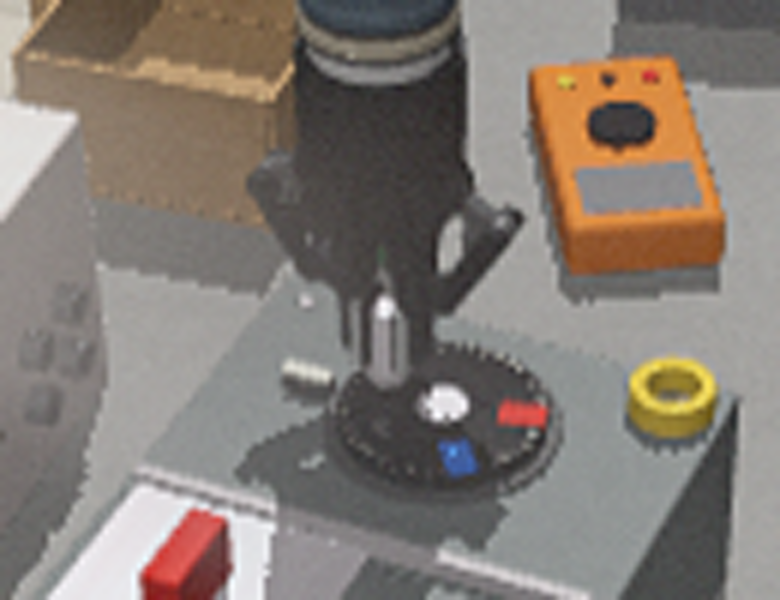

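```bash
cat >> h.py <<'E'
def status(C):
    st,R=axes(); p=st["tcp_pos"]; F=st["force"]; a=np.degrees(np.arctan2(*(p[:2]-C)[::-1]))
    r=np.hypot(*(p[:2]-C)); e=np.array([np.cos(np.radians(a)),np.sin(np.radians(a))]); n=np.array([-e[1],e[0]])
    print("t",round(st["t"],2),"pos",p.round(4),"r",r.round(4),"phi_box",round(a-np.degrees(YAW),1),"Frad",(F[:2]@e).round(1),"Ftan(ccw)",(F[:2]@n).round(1),"Fz",F[2].round(1),"gap",st["finger_gap"].round(3),"tau_z",st["ft_torque"][2].round(2))
    return st,R,a
def arc(C,deltas,r=.036,z=None,fromr=None):
    """rows to world angle a0+deltas (deg, ccw +), on radius r, from the measured pose"""
    st,R,a=status(C); p=st["tcp_pos"]; rows=[]
    for d in deltas:
        th=np.radians(a+d); X=np.array([C[0]+r*np.cos(th),C[1]+r*np.sin(th),p[2] if z is None else z])
        rows.append([float(x) for x in (R.T@(X-p)).round(4)]+[0])
    print(rows)
E
python3 - <<'E'
from h import *
C=np.array([.5766,-.0782]); arc(C,[-2,-6,-11,-16,-21,-26,-31,-36,-39,-40,-40])
E
```

```text
Traceback (most recent call last):
  File "h.py", line 25, in arc
    st,R,a=status(C); p=st["tcp_pos"]; rows=[]
           ~~~~~~^^^
  File "h.py", line 21, in status
    print("t",round(st["t"],2),"pos",p.round(4),"r",r.round(4),"phi_box",round(a-np.degrees(YAW),1),"Frad",(F[:2]@e).round(1),"Ftan(ccw)",(F[:2]@n).round(1),"Fz",F[2].round(1),"gap",st["finger_gap"].round(3),"tau_z",st["ft_torque"][2].round(2))
                                                                                                                                                                                      ^^^^^^^^^^^^^^^^^^^^^^
AttributeError: 'float' object has no attribute 'round'
```

```bash
sed -i 's/st\["finger_gap"\].round(3)/round(st["finger_gap"],3)/' h.py
python3 - <<'E'
from h import *
C=np.array([.5766,-.0782]); arc(C,[-2,-6,-11,-16,-21,-26,-31,-36,-39,-40,-40])
E
```

```text
t 4.4 pos [ 0.6093 -0.0946  0.1389] r 0.0366 phi_box -21.6 Frad -1.8 Ftan(ccw) -0.6 Fz 6.3 gap 0.176 tau_z -0.02
[[-0.0, -0.001, 0.001, 0], [-0.0, -0.0021, 0.0032, 0], [-0.0, -0.0037, 0.0059, 0], [-0.0, -0.0055, 0.0085, 0], [-0.0, -0.0075, 0.0109, 0], [-0.0, -0.0097, 0.0131, 0], [-0.0, -0.0121, 0.0151, 0], [-0.0, -0.0147, 0.0169, 0], [-0.0, -0.0163, 0.0179, 0], [-0.0, -0.0169, 0.0182, 0], [-0.0, -0.0169, 0.0182, 0]]
```

Call:
{"fn": "play_rows", "kwargs": {
  "series": [
    [0,-0.001,0.001,0],
    [0,-0.0021,0.0032,0],
    [0,-0.0037,0.0059,0],
    [0,-0.0055,0.0085,0],
    [0,-0.0075,0.0109,0],
    [0,-0.0097,0.0131,0],
    [0,-0.0121,0.0151,0],
    [0,-0.0147,0.0169,0],
    [0,-0.0163,0.0179,0],
    [0,-0.0169,0.0182,0],
    [0,-0.0169,0.0182,0]
  ]
}}

```text
t: 5.5
tcp_pos: [0.5911, -0.1119, 0.1391]
tool_rot: [0.522, 0.477, -0.521, 0.478]
force: [1.4, -2.1, 3.1]
finger_gap: 0.175
```

```bash
python3 - <<'E'
from h import *
C=np.array([.5766,-.0782]); arc(C,[-2,-6,-11,-17,-23,-29,-35,-41,-47,-53,-59,-65,-71,-77,-83,-87,-89,-90,-90])
E
```

```text
t 5.5 pos [ 0.5911 -0.1119  0.1391] r 0.0367 phi_box -61.6 Frad 2.5 Ftan(ccw) 0.5 Fz 3.1 gap 0.175 tau_z -0.0
[[-0.0, -0.0014, -0.0, 0], [-0.0, -0.0037, 0.001, 0], [-0.0, -0.0067, 0.0021, 0], [-0.0, -0.0103, 0.003, 0], [-0.0, -0.0141, 0.0036, 0], [-0.0, -0.0178, 0.0037, 0], [-0.0, -0.0216, 0.0035, 0], [-0.0, -0.0253, 0.0028, 0], [-0.0, -0.0289, 0.0018, 0], [-0.0001, -0.0324, 0.0004, 0], [-0.0001, -0.0358, -0.0013, 0], [-0.0001, -0.0389, -0.0034, 0], [-0.0001, -0.0418, -0.0058, 0], [-0.0001, -0.0444, -0.0085, 0], [-0.0001, -0.0468, -0.0115, 0], [-0.0001, -0.0481, -0.0136, 0], [-0.0001, -0.0488, -0.0147, 0], [-0.0001, -0.0491, -0.0152, 0], [-0.0001, -0.0491, -0.0152, 0]]
```

Forces are small. Continuing with 90° more clockwise.

Call:
{"fn": "play_rows", "kwargs": {
  "series": [
    [0,-0.0014,0,0],
    [0,-0.0037,0.001,0],
    [0,-0.0067,0.0021,0],
    [0,-0.0103,0.003,0],
    [0,-0.0141,0.0036,0],
    [0,-0.0178,0.0037,0],
    [0,-0.0216,0.0035,0],
    [0,-0.0253,0.0028,0],
    [0,-0.0289,0.0018,0],
    [0,-0.0324,0.0004,0],
    [0,-0.0358,-0.0013,0],
    [0,-0.0389,-0.0034,0],
    [0,-0.0418,-0.0058,0],
    [0,-0.0444,-0.0085,0],
    [0,-0.0468,-0.0115,0],
    [0,-0.0481,-0.0136,0],
    [0,-0.0488,-0.0147,0],
    [0,-0.0491,-0.0152,0],
    [0,-0.0491,-0.0152,0]
  ]
}}

```text
t: 7.4
tcp_pos: [0.5426, -0.0909, 0.139]
tool_rot: [0.522, 0.478, -0.521, 0.477]
force: [1.0, -0.8, 6.9]
finger_gap: 0.174
```

```bash
python3 - <<'E'
from h import *
from scipy.optimize import least_squares
st,R=axes(); P=np.array([[.6093,-.0946],[.5911,-.1119],st["tcp_pos"][:2]])
r=least_squares(lambda c:np.hypot(*(P-c).T)-.036,[.5766,-.0782]); print(r.x,r.fun)
C=r.x; arc(C,[-2,-6]+list(range(-12,-114,-7))+[-115,-117,-117])
s=snapshot("side"); u,v=proj(s,[.6,-.08,.15]).astype(int); crop(s,max(u-65,0),max(v-60,0),130,100,6,"side4.png")
E
```

```text
[ 0.57668861 -0.07901991] [ 1.41967864e-04 -1.00302794e-04  9.30340986e-05]
t 7.4 pos [ 0.5426 -0.0909  0.139 ] r 0.0361 phi_box -155.7 Frad -0.7 Ftan(ccw) 1.1 Fz 6.9 gap 0.174 tau_z -0.01
[[0.0, -0.0004, -0.0012, 0], [0.0, -0.0013, -0.0035, 0], [0.0, -0.0023, -0.0072, 0], [0.0, -0.0029, -0.0115, 0], [0.0, -0.0031, -0.0159, 0], [0.0, -0.0027, -0.0203, 0], [0.0001, -0.0017, -0.0246, 0], [0.0001, -0.0003, -0.0287, 0], [0.0001, 0.0016, -0.0327, 0], [0.0001, 0.0041, -0.0364, 0], [0.0001, 0.0069, -0.0397, 0], [0.0001, 0.0101, -0.0427, 0], [0.0001, 0.0137, -0.0453, 0], [0.0001, 0.0175, -0.0474, 0], [0.0001, 0.0216, -0.049, 0], [0.0001, 0.0259, -0.0501, 0], [0.0001, 0.0302, -0.0507, 0], [0.0001, 0.0334, -0.0508, 0], [0.0001, 0.0346, -0.0508, 0], [0.0001, 0.0346, -0.0508, 0]]
```

View pics/side4.png

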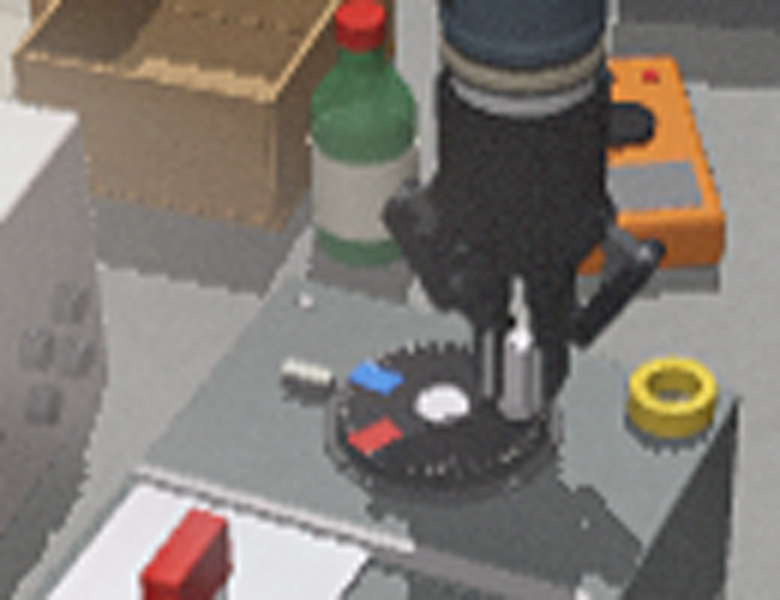

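Side view: red (375,437) is approaching the pointer (307,372), and blue (375,378) has just passed it. This matches the geometry. Continuing clockwise.

Call:
{"fn": "play_rows", "kwargs": {
  "series": [
    [0.0,-0.0004,-0.0012,0],
    [0.0,-0.0013,-0.0035,0],
    [0.0,-0.0023,-0.0072,0],
    [0.0,-0.0029,-0.0115,0],
    [0.0,-0.0031,-0.0159,0],
    [0.0,-0.0027,-0.0203,0],
    [0,-0.0017,-0.0246,0],
    [0,-0.0003,-0.0287,0],
    [0,0.0016,-0.0327,0],
    [0,0.0041,-0.0364,0],
    [0,0.0069,-0.0397,0],
    [0,0.0101,-0.0427,0],
    [0,0.0137,-0.0453,0],
    [0,0.0175,-0.0474,0],
    [0,0.0216,-0.049,0],
    [0,0.0259,-0.0501,0],
    [0,0.0302,-0.0507,0],
    [0,0.0334,-0.0508,0],
    [0,0.0346,-0.0508,0],
    [0,0.0346,-0.0508,0]
  ]
}}

```text
t: 9.45
tcp_pos: [0.5796, -0.0426, 0.1387]
tool_rot: [-0.521, -0.48, 0.522, -0.476]
force: [-2.3, -1.1, 7.0]
finger_gap: 0.178
```

```bash
python3 - <<'E'
from h import *
from scipy.optimize import least_squares
st,R=axes(); P=np.array([[.6093,-.0946],[.5911,-.1119],[.5426,-.0909],st["tcp_pos"][:2]])
r=least_squares(lambda c:np.hypot(*(P-c).T)-.036,[.5766,-.0782]); print(r.x,r.fun)
r3=least_squares(lambda c:np.hypot(*(P-c[:2]).T)-c[2],[.5766,-.0782,.036]); print(r3.x,r3.fun)
C=r.x; arc(C,[-2,-6]+list(range(-13,-120,-7))+[-123,-125,-125])
E
```

```text
[ 0.57675294 -0.07878033] [1.88026484e-04 9.36415047e-05 2.39615589e-04 2.49020720e-04]
[ 0.57671667 -0.07871954  0.03620705] [ 4.01909964e-05 -4.32087990e-05  1.87866052e-05 -1.57687519e-05]
t 9.45 pos [ 0.5796 -0.0426  0.1387] r 0.0362 phi_box 90.6 Frad -1.3 Ftan(ccw) 2.2 Fz 7.0 gap 0.178 tau_z -0.0
[[-0.0, 0.0013, 0.0003, 0], [-0.0, 0.0038, 0.0004, 0], [-0.0, 0.0081, 0.0011, 0], [-0.0001, 0.0123, 0.0023, 0], [-0.0001, 0.0164, 0.004, 0], [-0.0001, 0.0202, 0.0062, 0], [-0.0002, 0.0237, 0.0089, 0], [-0.0002, 0.0269, 0.0119, 0], [-0.0002, 0.0296, 0.0153, 0], [-0.0002, 0.032, 0.0191, 0], [-0.0002, 0.0338, 0.023, 0], [-0.0003, 0.0352, 0.0272, 0], [-0.0003, 0.036, 0.0315, 0], [-0.0003, 0.0363, 0.0359, 0], [-0.0003, 0.0361, 0.0403, 0], [-0.0003, 0.0353, 0.0446, 0], [-0.0003, 0.034, 0.0488, 0], [-0.0003, 0.0323, 0.0529, 0], [-0.0003, 0.0307, 0.0556, 0], [-0.0003, 0.03, 0.0566, 0], [-0.0003, 0.03, 0.0566, 0]]
```

Call:
{"fn": "play_rows", "kwargs": {
  "series": [
    [0,0.0013,0.0003,0],
    [0,0.0038,0.0004,0],
    [0,0.0081,0.0011,0],
    [0,0.0123,0.0023,0],
    [0,0.0164,0.004,0],
    [0,0.0202,0.0062,0],
    [0,0.0237,0.0089,0],
    [0,0.0269,0.0119,0],
    [0,0.0296,0.0153,0],
    [0,0.032,0.0191,0],
    [0,0.0338,0.023,0],
    [0,0.0352,0.0272,0],
    [0,0.036,0.0315,0],
    [0,0.0363,0.0359,0],
    [0,0.0361,0.0403,0],
    [0,0.0353,0.0446,0],
    [0,0.034,0.0488,0],
    [0,0.0323,0.0529,0],
    [0,0.0307,0.0556,0],
    [0,0.03,0.0566,0]
  ]
}}

```text
t: 11.45
tcp_pos: [0.6053, -0.1008, 0.1388]
tool_rot: [0.522, 0.48, -0.521, 0.475]
force: [2.3, 1.5, 5.7]
finger_gap: 0.176
```

```bash
sed -i 's/C=np.array(\[.5752,-.0772\])/C=np.array([.5767,-.0787])/' h.py; python3 - <<'E'
from h import *
arc(C,[-2,-6]+list(range(-13,-120,-7))+[-123,-125])
E
```

```text
t 11.45 pos [ 0.6053 -0.1008  0.1388] r 0.0361 phi_box -32.5 Frad 0.9 Ftan(ccw) 2.6 Fz 5.7 gap 0.176 tau_z 0.03
[[-0.0, -0.0008, 0.001, 0], [-0.0, -0.0023, 0.003, 0], [-0.0, -0.0053, 0.0063, 0], [-0.0, -0.0086, 0.0091, 0], [-0.0, -0.0122, 0.0116, 0], [-0.0, -0.0161, 0.0136, 0], [0.0, -0.0203, 0.0151, 0], [0.0, -0.0246, 0.0161, 0], [0.0, -0.0289, 0.0165, 0], [0.0001, -0.0333, 0.0164, 0], [0.0001, -0.0377, 0.0158, 0], [0.0001, -0.0419, 0.0147, 0], [0.0001, -0.046, 0.013, 0], [0.0001, -0.0498, 0.0109, 0], [0.0002, -0.0534, 0.0083, 0], [0.0002, -0.0566, 0.0053, 0], [0.0002, -0.0594, 0.0019, 0], [0.0002, -0.0618, -0.0017, 0], [0.0003, -0.0632, -0.0045, 0], [0.0003, -0.0637, -0.0057, 0]]
```

Call:
{"fn": "play_rows", "kwargs": {
  "series": [
    [0,-0.0008,0.001,0],
    [0,-0.0023,0.003,0],
    [0,-0.0053,0.0063,0],
    [0,-0.0086,0.0091,0],
    [0,-0.0122,0.0116,0],
    [0,-0.0161,0.0136,0],
    [0.0,-0.0203,0.0151,0],
    [0.0,-0.0246,0.0161,0],
    [0.0,-0.0289,0.0165,0],
    [0,-0.0333,0.0164,0],
    [0,-0.0377,0.0158,0],
    [0,-0.0419,0.0147,0],
    [0,-0.046,0.013,0],
    [0,-0.0498,0.0109,0],
    [0,-0.0534,0.0083,0],
    [0,-0.0566,0.0053,0],
    [0,-0.0594,0.0019,0],
    [0,-0.0618,-0.0017,0],
    [0,-0.0632,-0.0045,0],
    [0,-0.0637,-0.0057,0]
  ]
}}

```text
t: 13.45
tcp_pos: [0.5424, -0.0902, 0.1391]
tool_rot: [-0.521, -0.479, 0.521, -0.476]
force: [3.5, -3.8, 3.5]
finger_gap: 0.169
```

```bash
python3 - <<'E'
from h import *
arc(C,[-2,-6,-12,-18,-24,-30,-36,-41,-44,-45,-45])
s=snapshot("side"); u,v=proj(s,[.6,-.08,.15]).astype(int); crop(s,max(u-65,0),max(v-60,0),130,100,6,"side5.png")
E
```

```text
t 13.45 pos [ 0.5424 -0.0902  0.1391] r 0.0362 phi_box -156.4 Frad -2.1 Ftan(ccw) 4.7 Fz 3.5 gap 0.169 tau_z 0.0
[[0.0, -0.0003, -0.0012, 0], [0.0, -0.0011, -0.0036, 0], [0.0, -0.0021, -0.0073, 0], [0.0, -0.0026, -0.011, 0], [0.0, -0.0028, -0.0148, 0], [0.0001, -0.0026, -0.0185, 0], [0.0001, -0.002, -0.0222, 0], [0.0001, -0.0011, -0.0253, 0], [0.0001, -0.0005, -0.027, 0], [0.0001, -0.0003, -0.0276, 0], [0.0001, -0.0003, -0.0276, 0]]
```

View pics/side5.png

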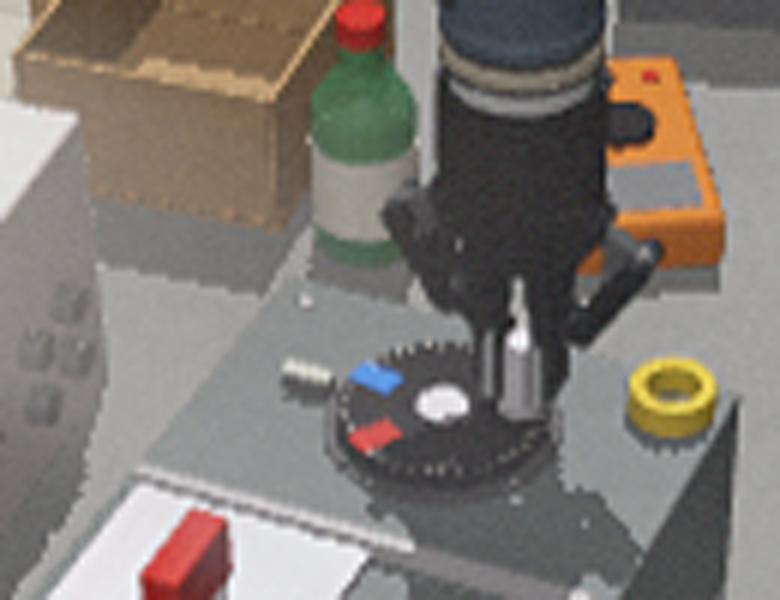

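Side view: blue is at (375,378) and red at (375,437), as it was one turn earlier. Red should need about 57° more, so I'll move 45° and then measure.

Call:
{"fn": "play_rows", "kwargs": {
  "series": [
    [0.0,-0.0003,-0.0012,0],
    [0.0,-0.0011,-0.0036,0],
    [0.0,-0.0021,-0.0073,0],
    [0.0,-0.0026,-0.011,0],
    [0.0,-0.0028,-0.0148,0],
    [0,-0.0026,-0.0185,0],
    [0,-0.002,-0.0222,0],
    [0,-0.0011,-0.0253,0],
    [0,-0.0005,-0.027,0],
    [0,-0.0003,-0.0276,0],
    [0,-0.0003,-0.0276,0]
  ]
}}

```text
t: 14.6
tcp_pos: [0.5435, -0.064, 0.139]
tool_rot: [-0.52, -0.479, 0.522, -0.477]
force: [2.1, -6.0, 3.2]
finger_gap: 0.174
```

```bash
cat >> h.py <<'E'
def marks(s):
    """colour centroids of red/blue marks on dial face, box angle"""
    hsv=cv2.cvtColor(s["image"],cv2.COLOR_BGR2HSV); H,Sa,V=[hsv[...,i].astype(int) for i in range(3)]
    v,u=np.mgrid[0:420,0:560]
    f=K(s); D=np.stack([(u-s["cx"])/f,(v-s["cy"])/f,np.ones_like(u,float)],-1)@s["R"]; c=-s["R"].T@s["t"]
    X=c+D*((.132-c[2])/D[...,2])[...,None]; rel=X[...,:2]-C; r=np.hypot(rel[...,0],rel[...,1])
    for n,m in (("red",((H<8)|(H>172))&(Sa>140)&(V>90)),("blue",(H>95)&(H<120)&(Sa>140)&(V>60))):
        m=m&(r<.05)&(r>.02)
        if m.sum()>5:
            q=rel[m].mean(0); print(n,m.sum(),"r",np.hypot(*q).round(4),"box ang",round(np.degrees(np.arctan2(q[1],q[0])-YAW),1))
E
python3 - <<'E'
from h import *
arc(C,[-2,-5,-8,-10,-12,-12])
for n in ("side","top"): print(n); s=snapshot(n); marks(s); 
s=snapshot("side"); u,v=proj(s,[.6,-.08,.15]).astype(int); crop(s,max(u-65,0),max(v-60,0),130,100,6,"side6.png")
print("sanity initial"); marks(dict(np.load("side0.npz"))); marks(dict(np.load("top0.npz")))
E
```

```text
t 14.6 pos [ 0.5435 -0.064   0.139 ] r 0.0363 phi_box 161.1 Frad -4.4 Ftan(ccw) 4.6 Fz 3.2 gap 0.174 tau_z 0.02
[[-0.0, 0.0007, -0.0011, 0], [-0.0, 0.0014, -0.0028, 0], [-0.0, 0.0022, -0.0045, 0], [-0.0, 0.0028, -0.0056, 0], [-0.0, 0.0035, -0.0067, 0], [-0.0, 0.0035, -0.0067, 0]]
side
red 19 r 0.0378 box ang 11.3
blue 20 r 0.038 box ang -54.3
top
sanity initial
red 25 r 0.0376 box ang -163.1
blue 23 r 0.0363 box ang 125.2
red 36 r 0.0384 box ang -168.1
blue 43 r 0.0383 box ang 127.3
```

View pics/side6.png

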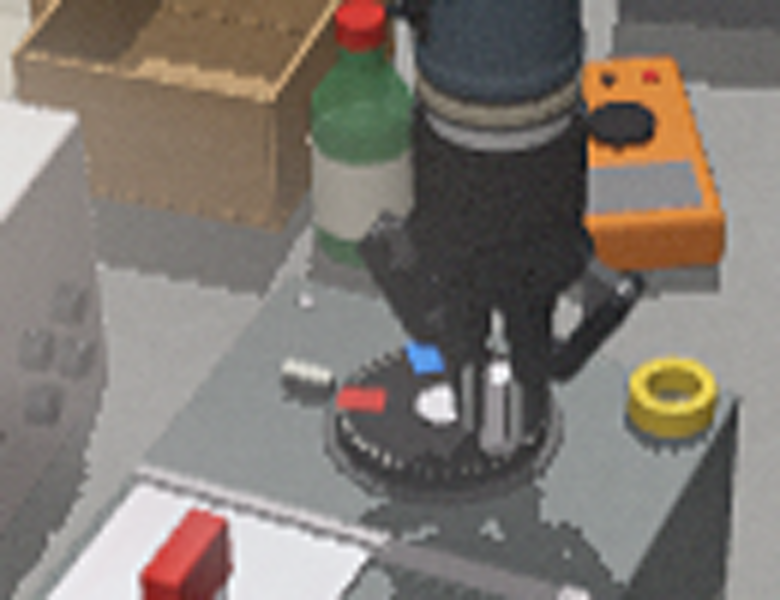

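Side view: red (360,400) is just short of the line from the hub (440,403) to the pointer (307,372). Kinematics put red 15° short, and the camera agrees at 11–15°. Moving 15° more.

Call:
{"fn": "play_rows", "kwargs": {
  "series": [
    [0,0.0007,-0.0011,0],
    [0,0.0014,-0.0028,0],
    [0,0.0022,-0.0045,0],
    [0,0.0031,-0.006,0],
    [0,0.004,-0.0074,0],
    [0,0.0045,-0.0082,0],
    [0,0.0045,-0.0082,0]
  ]
}}

```text
t: 15.45
tcp_pos: [0.5473, -0.0575, 0.139]
tool_rot: [-0.518, -0.48, 0.523, -0.477]
force: [0.8, -4.7, 6.2]
finger_gap: 0.173
```

```bash
python3 - <<'E'
from h import *
arc(C,[-1,-2])
for n in ("side",): print(n); s=snapshot(n); marks(s); 
u,v=proj(s,[.6,-.08,.15]).astype(int); crop(s,max(u-65,0),max(v-60,0),130,100,6,"side7.png")
E
```

```text
t 15.45 pos [ 0.5473 -0.0575  0.139 ] r 0.0362 phi_box 149.2 Frad -3.4 Ftan(ccw) 3.3 Fz 6.2 gap 0.173 tau_z 0.06
[[-0.0, 0.0005, -0.0004, 0], [-0.0, 0.0009, -0.0009, 0]]
side
red 19 r 0.0377 box ang 0.3
```

View pics/side7.png

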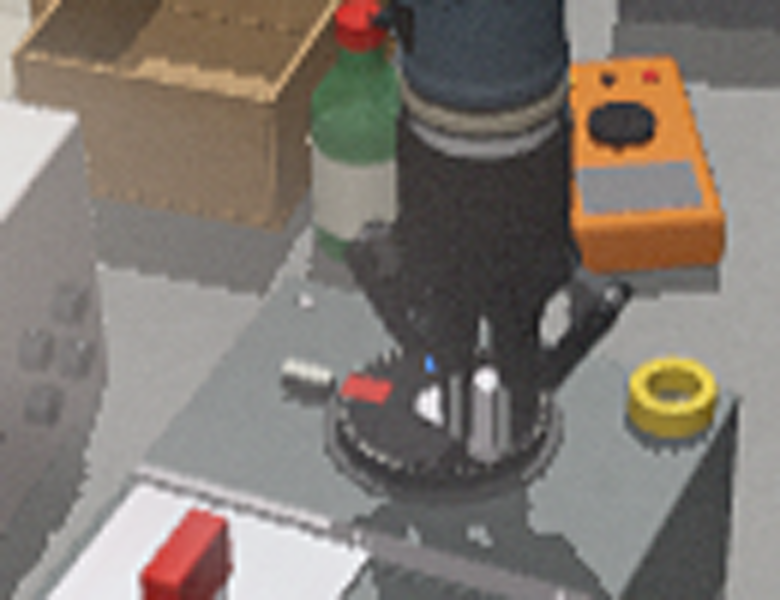

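Side view: red (367,388) is almost on the hub–pointer line, about 2–3° short. Nudging it 3°.

Call:
{"fn": "play_rows", "kwargs": {
  "series": [
    [0,0.0007,-0.0007,0],
    [0,0.0013,-0.0013,0],
    [0,0.0015,-0.0016,0],
    [0,0.0015,-0.0016,0]
  ]
}}

```text
t: 15.9
tcp_pos: [0.5474, -0.0573, 0.1389]
tool_rot: [-0.516, -0.48, 0.524, -0.477]
force: [0.3, -4.9, 6.5]
finger_gap: 0.168
```

```bash
python3 - <<'E'
from h import *
status(C)
s=snapshot("side"); marks(s)
arc(C,[2,6]+list(range(13,120,7))+[123,125])
E
```

```text
t 15.9 pos [ 0.5474 -0.0573  0.1389] r 0.0363 phi_box 148.9 Frad -3.1 Ftan(ccw) 3.8 Fz 6.5 gap 0.168 tau_z -0.01
red 19 r 0.038 box ang 0.9
t 15.95 pos [ 0.5474 -0.0573  0.1389] r 0.0363 phi_box 148.9 Frad -4.3 Ftan(ccw) 4.5 Fz 5.4 gap 0.177 tau_z 0.07
[[0.0, -0.0004, 0.0012, 0], [0.0, -0.0016, 0.0035, 0], [0.0001, -0.0032, 0.0075, 0], [0.0001, -0.0043, 0.0118, 0], [0.0001, -0.0049, 0.0161, 0], [0.0002, -0.005, 0.0205, 0], [0.0002, -0.0045, 0.0249, 0], [0.0002, -0.0036, 0.0292, 0], [0.0002, -0.002, 0.0333, 0], [0.0002, -0.0, 0.0372, 0], [0.0002, 0.0024, 0.0409, 0], [0.0002, 0.0053, 0.0442, 0], [0.0002, 0.0086, 0.0471, 0], [0.0001, 0.0122, 0.0496, 0], [0.0001, 0.0161, 0.0517, 0], [0.0001, 0.0202, 0.0533, 0], [0.0, 0.0244, 0.0543, 0], [-0.0, 0.0288, 0.0548, 0], [-0.0, 0.0319, 0.0549, 0], [-0.0001, 0.0332, 0.0548, 0]]
```

It moved only 0.3° because the arm sags under the drag. Commanding 5°.

Call:
{"fn": "play_rows", "kwargs": {
  "series": [
    [0,0.001,-0.001,0],
    [0,0.002,-0.0021,0],
    [0,0.0026,-0.0026,0],
    [0,0.0026,-0.0026,0]
  ]
}}

```text
t: 16.35
tcp_pos: [0.5484, -0.0561, 0.1389]
tool_rot: [-0.514, -0.481, 0.525, -0.477]
force: [-0.4, -4.7, 6.9]
finger_gap: 0.17
```

```bash
python3 - <<'E'
from h import *
status(C)
s=snapshot("side"); marks(s)
u,v=proj(s,[.6,-.08,.15]).astype(int); crop(s,max(u-65,0),max(v-60,0),130,100,6,"side8.png")
arc(C,[2,6]+list(range(13,120,7))+[123,125])
E
```

```text
t 16.35 pos [ 0.5484 -0.0561  0.1389] r 0.0362 phi_box 146.5 Frad -2.6 Ftan(ccw) 4.0 Fz 6.9 gap 0.17 tau_z -0.01
red 21 r 0.0384 box ang -1.6
t 16.4 pos [ 0.5484 -0.0561  0.1389] r 0.0362 phi_box 146.5 Frad -3.1 Ftan(ccw) 4.3 Fz 6.9 gap 0.17 tau_z 0.05
[[0.0, -0.0005, 0.0012, 0], [0.0001, -0.0018, 0.0034, 0], [0.0001, -0.0036, 0.0074, 0], [0.0002, -0.0049, 0.0116, 0], [0.0002, -0.0057, 0.0159, 0], [0.0002, -0.0059, 0.0203, 0], [0.0003, -0.0057, 0.0247, 0], [0.0003, -0.0048, 0.029, 0], [0.0003, -0.0035, 0.0332, 0], [0.0003, -0.0017, 0.0372, 0], [0.0003, 0.0006, 0.0409, 0], [0.0003, 0.0034, 0.0443, 0], [0.0003, 0.0065, 0.0474, 0], [0.0003, 0.01, 0.0501, 0], [0.0002, 0.0138, 0.0523, 0], [0.0002, 0.0178, 0.0541, 0], [0.0001, 0.022, 0.0553, 0], [0.0001, 0.0264, 0.056, 0], [0.0, 0.0295, 0.0562, 0], [0.0, 0.0308, 0.0562, 0]]
```

View pics/side8.png

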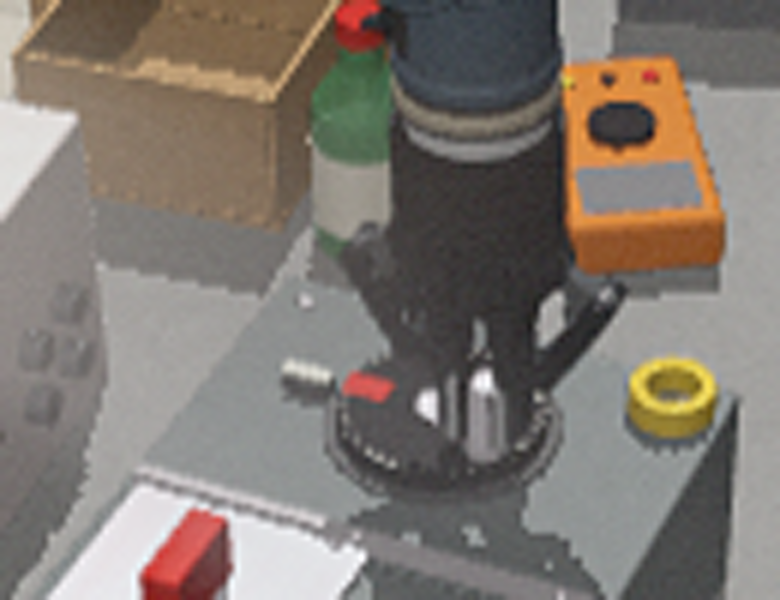

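Red (369,386) lies on the hub–pointer line, and kinematics put it at +0.5°. Now anticlockwise, 427.5° to the second blue.

Call:
{"fn": "play_rows", "kwargs": {
  "series": [
    [0,-0.0005,0.0012,0],
    [0,-0.0018,0.0034,0],
    [0,-0.0036,0.0074,0],
    [0,-0.0049,0.0116,0],
    [0,-0.0057,0.0159,0],
    [0,-0.0059,0.0203,0],
    [0,-0.0057,0.0247,0],
    [0,-0.0048,0.029,0],
    [0,-0.0035,0.0332,0],
    [0,-0.0017,0.0372,0],
    [0,0.0006,0.0409,0],
    [0,0.0034,0.0443,0],
    [0,0.0065,0.0474,0],
    [0,0.01,0.0501,0],
    [0,0.0138,0.0523,0],
    [0,0.0178,0.0541,0],
    [0,0.022,0.0553,0],
    [0,0.0264,0.056,0],
    [0.0,0.0295,0.0562,0],
    [0.0,0.0308,0.0562,0]
  ]
}}

```text
t: 18.4
tcp_pos: [0.572, -0.1147, 0.1389]
tool_rot: [-0.513, -0.483, 0.527, -0.476]
force: [-2.0, -1.9, 9.9]
finger_gap: 0.171
```

```bash
python3 - <<'E'
from h import *
st,R=axes(); print(R.round(3)[:, :2].T, np.degrees(np.arctan2(R[1,1],R[0,1])))
arc(C,[2,6]+list(range(13,120,7))+[123,125],z=.1388)
E
```

```text
[[-0.021 -0.006 -1.   ]
 [ 0.996 -0.081 -0.02 ]] -4.654710425866678
t 18.4 pos [ 0.572  -0.1147  0.1389] r 0.0363 phi_box -92.5 Frad 2.1 Ftan(ccw) -1.8 Fz 9.9 gap 0.171 tau_z 0.03
[[0.0001, 0.0013, -0.0002, 0], [0.0, 0.0038, -0.0003, 0], [-0.0001, 0.0081, -0.0008, 0], [-0.0002, 0.0124, -0.0018, 0], [-0.0003, 0.0165, -0.0034, 0], [-0.0004, 0.0204, -0.0054, 0], [-0.0005, 0.024, -0.0079, 0], [-0.0005, 0.0273, -0.0108, 0], [-0.0006, 0.0302, -0.0141, 0], [-0.0007, 0.0327, -0.0178, 0], [-0.0008, 0.0347, -0.0217, 0], [-0.0008, 0.0363, -0.0258, 0], [-0.0009, 0.0373, -0.0301, 0], [-0.0009, 0.0378, -0.0344, 0], [-0.001, 0.0377, -0.0388, 0], [-0.001, 0.0371, -0.0432, 0], [-0.001, 0.036, -0.0474, 0], [-0.001, 0.0344, -0.0515, 0], [-0.001, 0.0329, -0.0543, 0], [-0.001, 0.0323, -0.0554, 0]]
```

Call:
{"fn": "play_rows", "kwargs": {
  "series": [
    [0,0.0013,-0.0002,0],
    [0.0,0.0038,-0.0003,0],
    [-0.0001,0.0081,-0.0008,0],
    [-0.0002,0.0124,-0.0018,0],
    [-0.0003,0.0165,-0.0034,0],
    [-0.0004,0.0204,-0.0054,0],
    [-0.0005,0.024,-0.0079,0],
    [-0.0005,0.0273,-0.0108,0],
    [-0.0006,0.0302,-0.0141,0],
    [-0.0007,0.0327,-0.0178,0],
    [-0.0008,0.0347,-0.0217,0],
    [-0.0008,0.0363,-0.0258,0],
    [-0.0009,0.0373,-0.0301,0],
    [-0.0009,0.0378,-0.0344,0],
    [-0.001,0.0377,-0.0388,0],
    [-0.001,0.0371,-0.0432,0],
    [-0.001,0.036,-0.0474,0],
    [-0.001,0.0344,-0.0515,0],
    [-0.001,0.0329,-0.0543,0],
    [-0.001,0.0323,-0.0554,0]
  ]
}}

```text
t: 20.4
tcp_pos: [0.6082, -0.0613, 0.1387]
tool_rot: [-0.513, -0.483, 0.527, -0.476]
force: [2.3, -0.9, 3.1]
finger_gap: 0.173
```

```bash
python3 - <<'E'
from h import *
arc(C,[2,6]+list(range(13,120,7))+[123,125],z=.1388)
E
```

```text
t 20.4 pos [ 0.6082 -0.0613  0.1387] r 0.036 phi_box 33.9 Frad 1.6 Ftan(ccw) -1.9 Fz 3.1 gap 0.173 tau_z 0.03
[[-0.0001, -0.0007, -0.001, 0], [-0.0001, -0.0022, -0.003, 0], [-0.0001, -0.0052, -0.0063, 0], [-0.0, -0.0086, -0.0091, 0], [0.0, -0.0123, -0.0115, 0], [0.0001, -0.0162, -0.0134, 0], [0.0002, -0.0204, -0.0148, 0], [0.0003, -0.0247, -0.0158, 0], [0.0004, -0.029, -0.0161, 0], [0.0004, -0.0334, -0.016, 0], [0.0005, -0.0378, -0.0153, 0], [0.0006, -0.042, -0.0141, 0], [0.0007, -0.0461, -0.0124, 0], [0.0008, -0.0499, -0.0102, 0], [0.0009, -0.0534, -0.0075, 0], [0.001, -0.0565, -0.0045, 0], [0.0011, -0.0593, -0.0011, 0], [0.0012, -0.0616, 0.0026, 0], [0.0012, -0.063, 0.0055, 0], [0.0012, -0.0635, 0.0066, 0]]
```

Call:
{"fn": "play_rows", "kwargs": {
  "series": [
    [-0.0001,-0.0007,-0.001,0],
    [-0.0001,-0.0022,-0.003,0],
    [-0.0001,-0.0052,-0.0063,0],
    [0,-0.0086,-0.0091,0],
    [0.0,-0.0123,-0.0115,0],
    [0.0001,-0.0162,-0.0134,0],
    [0.0002,-0.0204,-0.0148,0],
    [0.0003,-0.0247,-0.0158,0],
    [0.0004,-0.029,-0.0161,0],
    [0.0004,-0.0334,-0.016,0],
    [0.0005,-0.0378,-0.0153,0],
    [0.0006,-0.042,-0.0141,0],
    [0.0007,-0.0461,-0.0124,0],
    [0.0008,-0.0499,-0.0102,0],
    [0.0009,-0.0534,-0.0075,0],
    [0.001,-0.0565,-0.0045,0],
    [0.0011,-0.0593,-0.0011,0],
    [0.0012,-0.0616,0.0026,0],
    [0.0012,-0.063,0.0055,0],
    [0.0012,-0.0635,0.0066,0]
  ]
}}

```text
t: 22.4
tcp_pos: [0.5444, -0.0627, 0.1392]
tool_rot: [-0.513, -0.483, 0.526, -0.475]
force: [4.5, 1.4, 6.1]
finger_gap: 0.173
```

```bash
python3 - <<'E'
from h import *
arc(C,[2,6,12,18,24,30,36,41,44,46,46],z=.1388)
marks(snapshot("side"))
E
```

```text
t 22.4 pos [ 0.5444 -0.0627  0.1392] r 0.0361 phi_box 158.8 Frad -3.4 Ftan(ccw) -3.3 Fz 6.1 gap 0.173 tau_z 0.0
[[0.0004, -0.0004, 0.0012, 0], [0.0005, -0.0011, 0.0036, 0], [0.0005, -0.0019, 0.0073, 0], [0.0006, -0.0024, 0.011, 0], [0.0006, -0.0024, 0.0148, 0], [0.0006, -0.0021, 0.0185, 0], [0.0006, -0.0013, 0.0222, 0], [0.0006, -0.0004, 0.0252, 0], [0.0006, 0.0003, 0.027, 0], [0.0006, 0.0008, 0.0282, 0], [0.0006, 0.0008, 0.0282, 0]]
red 19 r 0.0375 box ang 10.4
blue 17 r 0.0373 box ang -56.8
```

Call:
{"fn": "play_rows", "kwargs": {
  "series": [
    [0.0004,-0.0004,0.0012,0],
    [0.0005,-0.0011,0.0036,0],
    [0.0005,-0.0019,0.0073,0],
    [0.0006,-0.0024,0.011,0],
    [0.0006,-0.0024,0.0148,0],
    [0.0006,-0.0021,0.0185,0],
    [0.0006,-0.0013,0.0222,0],
    [0.0006,-0.0004,0.0252,0],
    [0.0006,0.0003,0.027,0],
    [0.0006,0.0008,0.0282,0],
    [0.0006,0.0008,0.0282,0]
  ]
}}

```text
t: 23.55
tcp_pos: [0.5421, -0.0897, 0.1392]
tool_rot: [-0.514, -0.484, 0.526, -0.474]
force: [3.3, 3.4, 7.7]
finger_gap: 0.171
```

```bash
python3 - <<'E'
from h import *
arc(C,[2,5,8,11,13,13],z=.1388)
s=snapshot("side");marks(s); u,v=proj(s,[.6,-.08,.15]).astype(int); crop(s,max(u-65,0),max(v-60,0),130,100,6,"side9.png")
E
```

```text
t 23.55 pos [ 0.5421 -0.0897  0.1392] r 0.0363 phi_box -157.3 Frad -4.1 Ftan(ccw) -2.2 Fz 7.7 gap 0.171 tau_z -0.04
[[0.0004, 0.0008, 0.001, 0], [0.0004, 0.0016, 0.0027, 0], [0.0004, 0.0025, 0.0044, 0], [0.0003, 0.0035, 0.006, 0], [0.0003, 0.0042, 0.007, 0], [0.0003, 0.0042, 0.007, 0]]
red 22 r 0.0367 box ang 53.5
blue 20 r 0.0393 box ang -14.7
```

View pics/side9.png

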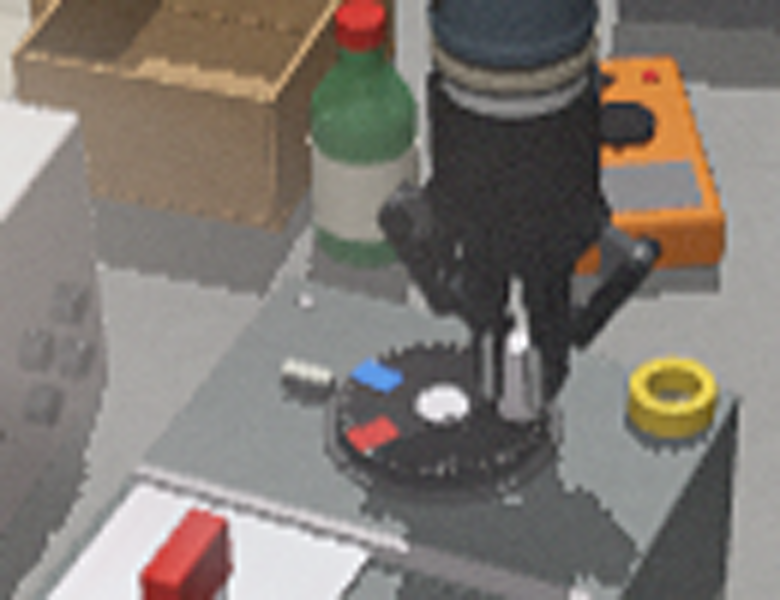

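Side view: blue (376,376) needs about 11° more, and kinematics agree. Commanding 13° to allow for the sag.

Call:
{"fn": "play_rows", "kwargs": {
  "series": [
    [0.0004,0.0008,0.001,0],
    [0.0004,0.0016,0.0027,0],
    [0.0004,0.0025,0.0044,0],
    [0.0003,0.0035,0.006,0],
    [0.0003,0.0042,0.007,0],
    [0.0003,0.0042,0.007,0]
  ]
}}

```text
t: 24.2
tcp_pos: [0.5443, -0.0952, 0.1391]
tool_rot: [-0.514, -0.485, 0.526, -0.472]
force: [2.4, 3.7, 8.4]
finger_gap: 0.172
```

```bash
python3 - <<'E'
from h import *
arc(C,[1,2,3,4],z=.1388)
s=snapshot("side");marks(s); u,v=proj(s,[.6,-.08,.15]).astype(int); crop(s,max(u-65,0),max(v-60,0),130,100,6,"side10.png")
E
```

```text
t 24.2 pos [ 0.5443 -0.0952  0.1391] r 0.0364 phi_box -148.0 Frad -3.8 Ftan(ccw) -2.3 Fz 8.4 gap 0.172 tau_z -0.03
[[0.0003, 0.0007, 0.0003, 0], [0.0003, 0.001, 0.0009, 0], [0.0003, 0.0014, 0.0014, 0], [0.0003, 0.0017, 0.0019, 0]]
red 11 r 0.0388 box ang 60.0
blue 21 r 0.0392 box ang -5.3
```

View pics/side10.png

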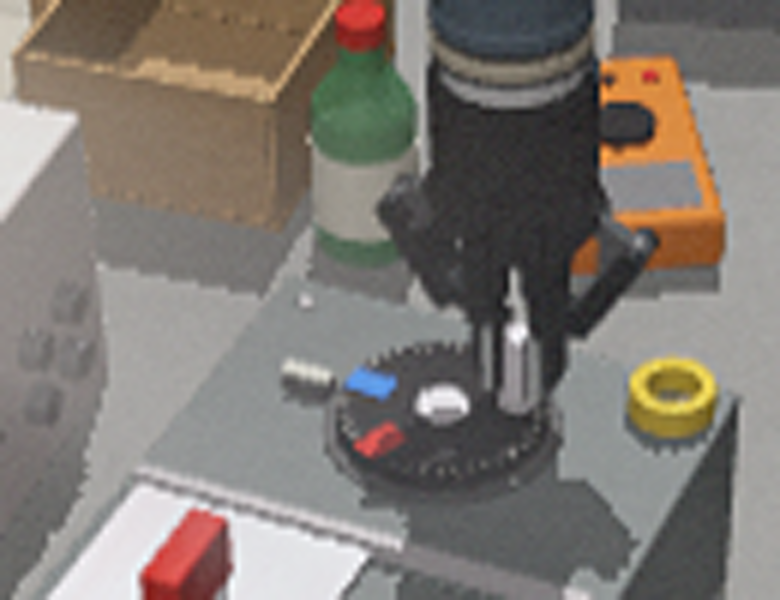

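Blue (371,382) is about 2–3° short; red sat at (369,386) when it was at the pointer. A small nudge.

Call:
{"fn": "play_rows", "kwargs": {
  "series": [
    [0.0003,0.0009,0.0008,0],
    [0.0003,0.0017,0.0019,0],
    [0.0003,0.0019,0.0022,0],
    [0.0003,0.0019,0.0022,0]
  ]
}}

```text
t: 24.65
tcp_pos: [0.5445, -0.0956, 0.1391]
tool_rot: [-0.515, -0.486, 0.526, -0.47]
force: [2.3, 4.0, 9.2]
finger_gap: 0.171
```

```bash
python3 - <<'E'
from h import *
arc(C,[-2,-6]+list(range(-12,-60,-6))+[-59,-60],z=.1388)
s=snapshot("side");marks(s); u,v=proj(s,[.6,-.08,.15]).astype(int); crop(s,max(u-65,0),max(v-60,0),130,100,6,"side11.png")
st,R=axes(); print(R.round(3)[:, :2].T)
E
```

```text
t 24.65 pos [ 0.5445 -0.0956  0.1391] r 0.0364 phi_box -147.3 Frad -3.9 Ftan(ccw) -2.5 Fz 9.2 gap 0.171 tau_z 0.02
[[0.0003, -0.0003, -0.0013, 0], [0.0004, -0.0015, -0.0035, 0], [0.0004, -0.003, -0.0069, 0], [0.0005, -0.0042, -0.0105, 0], [0.0005, -0.0049, -0.0142, 0], [0.0005, -0.0053, -0.018, 0], [0.0005, -0.0052, -0.0217, 0], [0.0005, -0.0048, -0.0255, 0], [0.0005, -0.004, -0.0292, 0], [0.0005, -0.0028, -0.0327, 0], [0.0005, -0.0015, -0.0356, 0], [0.0005, -0.0013, -0.0362, 0]]
red 9 r 0.0388 box ang 59.2
blue 20 r 0.039 box ang -4.8
[[-0.027  0.006 -1.   ]
 [ 0.996 -0.084 -0.028]]
```

View pics/side11.png

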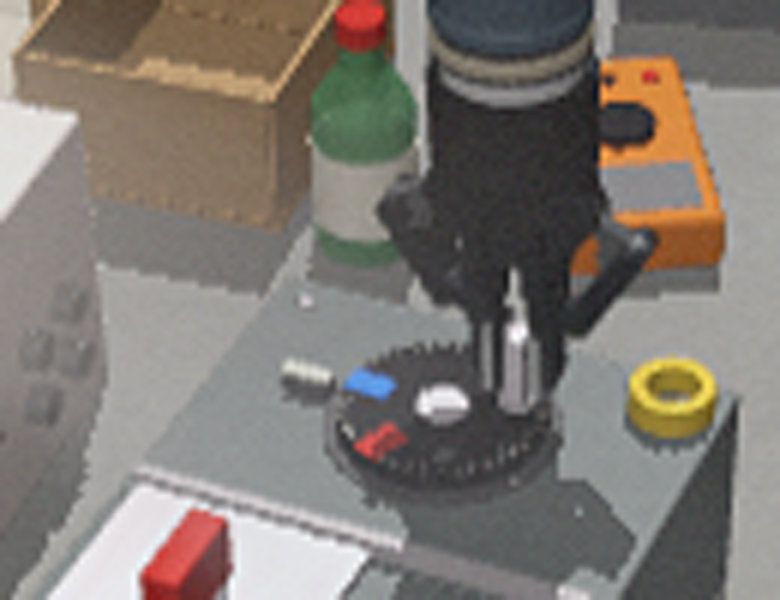

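Call:
{"fn": "play_rows", "kwargs": {
  "series": [
    [0.0003,0.0012,0.001,0],
    [0.0003,0.0021,0.0022,0],
    [0.0003,0.0025,0.0027,0],
    [0.0003,0.0025,0.0027,0]
  ]
}}

```text
t: 25.1
tcp_pos: [0.545, -0.0965, 0.1391]
tool_rot: [-0.515, -0.488, 0.526, -0.468]
force: [1.3, 3.8, 9.4]
finger_gap: 0.17
```

```bash
python3 - <<'E'
from h import *
s=snapshot("side");marks(s)
arc(C,[-2,-6]+list(range(-12,-60,-6))+[-59,-60],z=.1388)
E
```

```text
blue 19 r 0.0389 box ang -3.5
t 25.15 pos [ 0.545  -0.0965  0.1391] r 0.0364 phi_box -145.6 Frad -3.2 Ftan(ccw) -3.2 Fz 8.8 gap 0.17 tau_z -0.05
[[0.0003, -0.0004, -0.0013, 0], [0.0004, -0.0016, -0.0034, 0], [0.0004, -0.0032, -0.0068, 0], [0.0005, -0.0045, -0.0104, 0], [0.0005, -0.0053, -0.0141, 0], [0.0006, -0.0058, -0.0178, 0], [0.0006, -0.0059, -0.0216, 0], [0.0006, -0.0056, -0.0253, 0], [0.0006, -0.0049, -0.029, 0], [0.0006, -0.0038, -0.0326, 0], [0.0006, -0.0026, -0.0355, 0], [0.0006, -0.0023, -0.0361, 0]]
```

Blue is at the pointer (kinematics +0.4°; camera near 0 after its known −y offset). Now clockwise: the first 60° are safe, since the catch is at least 80° past blue.

Call:
{"fn": "play_rows", "kwargs": {
  "series": [
    [0,-0.0004,-0.0013,0],
    [0,-0.0016,-0.0034,0],
    [0,-0.0032,-0.0068,0],
    [0,-0.0045,-0.0104,0],
    [0,-0.0053,-0.0141,0],
    [0,-0.0058,-0.0178,0],
    [0,-0.0059,-0.0216,0],
    [0,-0.0056,-0.0253,0],
    [0,-0.0049,-0.029,0],
    [0,-0.0038,-0.0326,0],
    [0,-0.0026,-0.0355,0],
    [0,-0.0023,-0.0361,0]
  ]
}}

```text
t: 26.35
tcp_pos: [0.5453, -0.061, 0.1395]
tool_rot: [-0.514, -0.488, 0.527, -0.469]
force: [2.4, -3.4, 5.8]
finger_gap: 0.172
```

```bash
python3 - <<'E'
from h import *
arc(C,[-3,-6,-9,-10,-10])
E
```

```text
t 26.35 pos [ 0.5453 -0.061   0.1395] r 0.0361 phi_box 155.6 Frad -3.8 Ftan(ccw) 1.8 Fz 5.8 gap 0.172 tau_z 0.03
[[-0.0, 0.0009, -0.0017, 0], [-0.0, 0.0018, -0.0033, 0], [-0.0001, 0.0028, -0.0049, 0], [-0.0001, 0.0032, -0.0054, 0], [-0.0001, 0.0032, -0.0054, 0]]
```

Call:
{"fn": "play_rows", "kwargs": {
  "series": [
    [0,0.0009,-0.0017,0],
    [0,0.0022,-0.0039,0],
    [0,0.0035,-0.006,0],
    [0,0.0042,-0.0072,0],
    [0,0.0049,-0.0084,0],
    [0,0.0049,-0.0084,0]
  ]
}}

```text
t: 26.95
tcp_pos: [0.5503, -0.0541, 0.1394]
tool_rot: [-0.513, -0.488, 0.528, -0.469]
force: [1.4, -4.8, 5.0]
finger_gap: 0.173
```

```bash
python3 - <<'E'
from h import *
arc(C,[-3,-6,-9,-11,-11])
E
```

```text
t 26.95 pos [ 0.5503 -0.0541  0.1394] r 0.0361 phi_box 142.1 Frad -4.3 Ftan(ccw) 2.6 Fz 5.0 gap 0.173 tau_z 0.01
[[-0.0, 0.0013, -0.0014, 0], [-0.0001, 0.0026, -0.0028, 0], [-0.0001, 0.0039, -0.0041, 0], [-0.0001, 0.0048, -0.0049, 0], [-0.0001, 0.0048, -0.0049, 0]]
```

Call:
{"fn": "play_rows", "kwargs": {
  "series": [
    [0,0.0013,-0.0014,0],
    [0,0.0026,-0.0028,0],
    [0,0.0039,-0.0041,0],
    [0,0.0048,-0.0049,0],
    [0,0.0048,-0.0049,0]
  ]
}}

```text
t: 27.45
tcp_pos: [0.5543, -0.0504, 0.1393]
tool_rot: [-0.512, -0.489, 0.528, -0.469]
force: [1.3, -3.2, 6.5]
finger_gap: 0.175
```

```bash
python3 - <<'E'
from h import *
arc(C,[-3,-6,-9,-11,-11])
E
```

```text
t 27.45 pos [ 0.5543 -0.0504  0.1393] r 0.0361 phi_box 133.4 Frad -3.3 Ftan(ccw) 1.0 Fz 6.5 gap 0.175 tau_z 0.01
[[-0.0001, 0.0015, -0.0012, 0], [-0.0001, 0.0029, -0.0024, 0], [-0.0002, 0.0045, -0.0035, 0], [-0.0002, 0.0055, -0.0042, 0], [-0.0002, 0.0055, -0.0042, 0]]
```

Call:
{"fn": "play_rows", "kwargs": {
  "series": [
    [0,0.0015,-0.0012,0],
    [0,0.0029,-0.0024,0],
    [0,0.0045,-0.0035,0],
    [0,0.0055,-0.0042,0],
    [0,0.0055,-0.0042,0]
  ]
}}

```text
t: 27.95
tcp_pos: [0.5585, -0.0475, 0.1391]
tool_rot: [-0.51, -0.489, 0.53, -0.469]
force: [0.4, -2.8, 8.2]
finger_gap: 0.174
```

```bash
python3 - <<'E'
from h import *
arc(C,[-3,-6,-9,-11,-11])
E
```

```text
t 27.95 pos [ 0.5585 -0.0475  0.1391] r 0.0361 phi_box 125.4 Frad -2.6 Ftan(ccw) 1.0 Fz 8.2 gap 0.174 tau_z 0.03
[[-0.0001, 0.0016, -0.0009, 0], [-0.0001, 0.0033, -0.0019, 0], [-0.0002, 0.0049, -0.0028, 0], [-0.0002, 0.0061, -0.0033, 0], [-0.0002, 0.0061, -0.0033, 0]]
```

Call:
{"fn": "play_rows", "kwargs": {
  "series": [
    [0,0.0016,-0.0009,0],
    [-0.0001,0.0033,-0.0019,0],
    [-0.0002,0.0049,-0.0028,0],
    [-0.0002,0.0061,-0.0033,0],
    [-0.0002,0.0061,-0.0033,0]
  ]
}}

```text
t: 28.45
tcp_pos: [0.5629, -0.0453, 0.139]
tool_rot: [-0.509, -0.49, 0.531, -0.468]
force: [-0.4, -3.5, 7.4]
finger_gap: 0.173
```

```bash
python3 - <<'E'
from h import *
arc(C,[-3,-6,-9,-11,-11]); st,R=axes(); print(R[:,:2].T.round(3))
E
```

```text
t 28.45 pos [ 0.5629 -0.0453  0.139 ] r 0.0361 phi_box 117.5 Frad -3.1 Ftan(ccw) 1.7 Fz 7.4 gap 0.173 tau_z 0.02
[[-0.0001, 0.0018, -0.0007, 0], [-0.0002, 0.0035, -0.0014, 0], [-0.0002, 0.0053, -0.0021, 0], [-0.0003, 0.0065, -0.0024, 0], [-0.0003, 0.0065, -0.0024, 0]]
[[-0.044  0.002 -0.999]
 [ 0.996 -0.081 -0.044]]
```

Call:
{"fn": "play_rows", "kwargs": {
  "series": [
    [0,0.0018,-0.0007,0],
    [-0.0002,0.0035,-0.0014,0],
    [-0.0002,0.0053,-0.0021,0],
    [-0.0003,0.0065,-0.0024,0],
    [-0.0003,0.0065,-0.0024,0]
  ]
}}

```text
t: 28.95
tcp_pos: [0.5671, -0.0439, 0.1389]
tool_rot: [-0.507, -0.492, 0.532, -0.467]
force: [-0.8, -2.4, 8.5]
finger_gap: 0.172
```

```bash
python3 - <<'E'
from h import *
arc(C,[-3,-6,-9,-11,-11])
E
```

```text
t 28.95 pos [ 0.5671 -0.0439  0.1389] r 0.0361 phi_box 110.5 Frad -2.1 Ftan(ccw) 1.4 Fz 8.5 gap 0.172 tau_z 0.02
[[-0.0001, 0.0018, -0.0005, 0], [-0.0002, 0.0036, -0.001, 0], [-0.0003, 0.0055, -0.0014, 0], [-0.0003, 0.0067, -0.0016, 0], [-0.0003, 0.0067, -0.0016, 0]]
```

Call:
{"fn": "play_rows", "kwargs": {
  "series": [
    [0,0.0018,-0.0005,0],
    [-0.0002,0.0036,-0.001,0],
    [-0.0003,0.0055,-0.0014,0],
    [-0.0003,0.0067,-0.0016,0],
    [-0.0003,0.0067,-0.0016,0]
  ]
}}

```text
t: 29.45
tcp_pos: [0.5712, -0.043, 0.1388]
tool_rot: [-0.505, -0.493, 0.534, -0.466]
force: [-1.4, -0.9, 7.4]
finger_gap: 0.173
```

```bash
python3 - <<'E'
from h import *
arc(C,[-3,-6,-9,-11,-11])
E
```

```text
t 29.45 pos [ 0.5712 -0.043   0.1388] r 0.0361 phi_box 103.7 Frad -0.6 Ftan(ccw) 1.5 Fz 7.4 gap 0.173 tau_z 0.06
[[-0.0001, 0.0019, -0.0003, 0], [-0.0002, 0.0037, -0.0005, 0], [-0.0003, 0.0056, -0.0007, 0], [-0.0004, 0.0069, -0.0008, 0], [-0.0004, 0.0069, -0.0008, 0]]
```

Call:
{"fn": "play_rows", "kwargs": {
  "series": [
    [-0.0001,0.0019,-0.0003,0],
    [-0.0002,0.0037,-0.0005,0],
    [-0.0003,0.0056,-0.0007,0],
    [-0.0004,0.0069,-0.0008,0],
    [-0.0004,0.0069,-0.0008,0]
  ]
}}

```text
t: 29.95
tcp_pos: [0.5767, -0.0426, 0.1388]
tool_rot: [-0.504, -0.494, 0.534, -0.465]
force: [1.5, -1.1, 6.8]
finger_gap: 0.171
```

```bash
python3 - <<'E'
from h import *
arc(C,[-3,-6,-9,-11,-11])
E
```

```text
t 29.95 pos [ 0.5767 -0.0426  0.1388] r 0.0361 phi_box 95.1 Frad -1.1 Ftan(ccw) -1.5 Fz 6.8 gap 0.171 tau_z 0.08
[[-0.0001, 0.0019, 0.0, 0], [-0.0002, 0.0038, 0.0, 0], [-0.0003, 0.0056, 0.0001, 0], [-0.0004, 0.0069, 0.0002, 0], [-0.0004, 0.0069, 0.0002, 0]]
```

Call:
{"fn": "play_rows", "kwargs": {
  "series": [
    [-0.0001,0.0019,0,0],
    [-0.0002,0.0038,0,0],
    [-0.0003,0.0056,0.0001,0],
    [-0.0004,0.0069,0.0002,0],
    [-0.0004,0.0069,0.0002,0]
  ]
}}

```text
t: 30.45
tcp_pos: [0.5809, -0.0428, 0.1386]
tool_rot: [-0.503, -0.496, 0.535, -0.464]
force: [-1.2, -0.7, 7.9]
finger_gap: 0.17
```

```bash
python3 - <<'E'
from h import *
arc(C,[-3,-6,-9,-11,-11])
E
```

```text
t 30.45 pos [ 0.5809 -0.0428  0.1386] r 0.0362 phi_box 88.4 Frad -0.8 Ftan(ccw) 1.1 Fz 7.9 gap 0.17 tau_z 0.01
[[-0.0001, 0.0019, 0.0003, 0], [-0.0002, 0.0037, 0.0005, 0], [-0.0004, 0.0056, 0.0008, 0], [-0.0004, 0.0068, 0.0011, 0], [-0.0004, 0.0068, 0.0011, 0]]
```

Call:
{"fn": "play_rows", "kwargs": {
  "series": [
    [-0.0001,0.0019,0.0003,0],
    [-0.0002,0.0037,0.0005,0],
    [-0.0004,0.0056,0.0008,0],
    [-0.0004,0.0068,0.0011,0],
    [-0.0004,0.0068,0.0011,0]
  ]
}}

```text
t: 30.95
tcp_pos: [0.5829, -0.043, 0.1384]
tool_rot: [-0.5, -0.499, 0.537, -0.46]
force: [-3.8, 1.1, 11.8]
finger_gap: 0.172
```

```bash
python3 - <<'E'
from h import *
arc(C,[-3,-6,-9,-11,-11])
E
```

```text
t 30.95 pos [ 0.5829 -0.043   0.1384] r 0.0362 phi_box 85.2 Frad 0.4 Ftan(ccw) 3.9 Fz 11.8 gap 0.172 tau_z 0.08
[[-0.0001, 0.0018, 0.0004, 0], [-0.0003, 0.0037, 0.0008, 0], [-0.0004, 0.0055, 0.0012, 0], [-0.0005, 0.0067, 0.0015, 0], [-0.0005, 0.0067, 0.0015, 0]]
```

Call:
{"fn": "play_rows", "kwargs": {
  "series": [
    [-0.0001,0.0018,0.0004,0],
    [-0.0003,0.0037,0.0008,0],
    [-0.0004,0.0055,0.0012,0],
    [-0.0005,0.0067,0.0015,0],
    [-0.0005,0.0067,0.0015,0]
  ]
}}

```text
t: 31.45
tcp_pos: [0.5839, -0.0432, 0.1383]
tool_rot: [-0.497, -0.503, 0.54, -0.456]
force: [-4.5, 2.4, 13.1]
finger_gap: 0.17
```

```bash
python3 - <<'E'
from h import *
arc(C,[-3,-6,-9,-11,-11]);st,R=axes(); print(R[:,:2].T.round(3),st["ft_torque"])
s=snapshot("side");marks(s); u,v=proj(s,[.6,-.08,.15]).astype(int); crop(s,max(u-65,0),max(v-60,0),130,100,6,"side12.png")
E
```

```text
t 31.45 pos [ 0.5839 -0.0432  0.1383] r 0.0362 phi_box 83.6 Frad 1.5 Ftan(ccw) 4.8 Fz 13.1 gap 0.17 tau_z -0.05
[[-0.0002, 0.0018, 0.0005, 0], [-0.0003, 0.0037, 0.0009, 0], [-0.0005, 0.0055, 0.0014, 0], [-0.0006, 0.0067, 0.0017, 0], [-0.0006, 0.0067, 0.0017, 0]]
[[-0.088  0.008 -0.996]
 [ 0.993 -0.077 -0.089]] [ 0.18512565  0.18620277 -0.04970832]
blue 22 r 0.0387 box ang -126.5
```

View pics/side12.png

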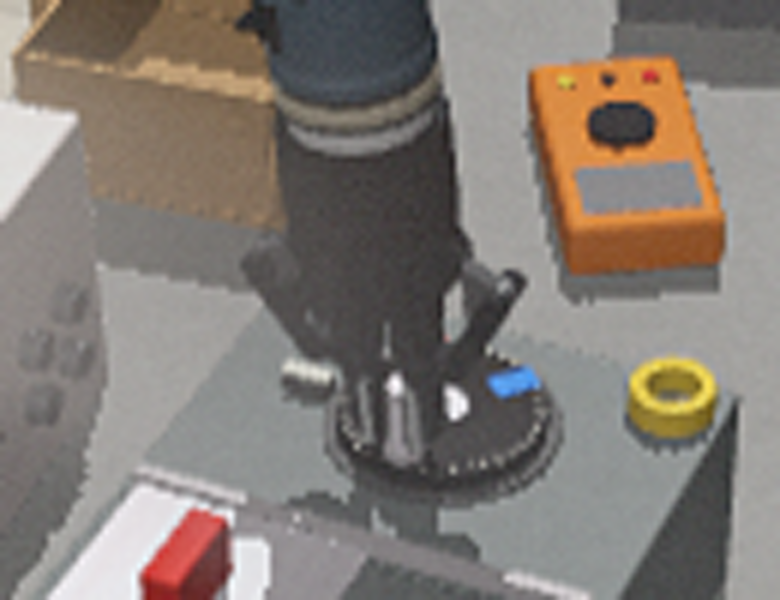

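The dial has stalled: 11° commands now give 3.2°, then 1.6°, and the force is rising. That is about 130° past blue, inside the catch range. The arm is soft, at roughly 0.8 N/mm. One slightly longer push along the tangent should bring it to about 9 N.

Call:
{"fn": "play_rows", "kwargs": {
  "series": [
    [-0.0002,0.002,0.0004,0],
    [-0.0004,0.004,0.0007,0],
    [-0.0006,0.006,0.001,0],
    [-0.0008,0.008,0.0013,0],
    [-0.0009,0.0095,0.0015,0],
    [-0.001,0.011,0.0017,0],
    [-0.001,0.011,0.0017,0],
    [-0.001,0.011,0.0017,0]
  ]
}}

```text
t: 32.3
tcp_pos: [0.5863, -0.0436, 0.138]
tool_rot: [-0.493, -0.509, 0.543, -0.451]
force: [-10.0, 1.7, 13.5]
finger_gap: 0.171
```

```bash
python3 - <<'E'
from h import *
status(C);st,R=axes(); print(R[:,:2].T.round(3),st["ft_torque"])
E
```

```text
t 32.3 pos [ 0.5863 -0.0436  0.138 ] r 0.0364 phi_box 79.8 Frad -1.0 Ftan(ccw) 10.1 Fz 13.5 gap 0.171 tau_z -0.02
[[-0.108  0.012 -0.994]
 [ 0.991 -0.076 -0.108]] [ 0.08087859  0.95533612 -0.0164829 ]
```

10 N tangential, with 3.8° of give at about 2–3 N/mm. That matches the stop, so the dial has caught. Relaxing the push before letting go.

Call:
{"fn": "play_rows", "kwargs": {
  "series": [
    [0.0001,-0.0006,-0.0001,0],
    [0.0002,-0.0012,-0.0002,0],
    [0.0002,-0.0018,-0.0003,0],
    [0.0002,-0.0018,-0.0003,0]
  ]
}}

```text
t: 32.7
tcp_pos: [0.5816, -0.0426, 0.1382]
tool_rot: [-0.491, -0.51, 0.544, -0.449]
force: [-1.0, -0.8, 8.5]
finger_gap: 0.173
```

```bash
python3 - <<'E'
from h import *
status(C)
E
```

```text
t 32.7 pos [ 0.5816 -0.0426  0.1382] r 0.0364 phi_box 87.3 Frad -1.0 Ftan(ccw) 0.9 Fz 8.5 gap 0.173 tau_z 0.01
```

Call:
{"fn": "play_rows", "kwargs": {
  "series": [
    [0,0,0,0],
    [0,0,0,0],
    [0,0,0,0],
    [0,0,0,0],
    [0,0,0,0],
    [0,0,0,0]
  ],
  "claw": 60
}}

```text
t: 33.3
tcp_pos: [0.5814, -0.0425, 0.1379]
tool_rot: [-0.491, -0.511, 0.544, -0.449]
force: [0.7, -0.2, 0.6]
finger_gap: 0.595
```

```bash
python3 - <<'E'
from h import *
status(C); st,R=axes(); p=st["tcp_pos"]; print(R.round(3)); print("lift",to(p+[0,0,.07]))
T=dict(np.load("top0.npz"));S=dict(np.load("side0.npz"))
# handle top face centroid
for nm,s in(("top",T),("side",S)):
    hsv=cv2.cvtColor(s["image"],cv2.COLOR_BGR2HSV); W=np.load(nm+"W.npy")
    m=((hsv[...,0]<8)|(hsv[...,0]>172))&(hsv[...,1]>140)&(hsv[...,2]>60)&(W[...,0]>.6)&(W[...,0]<.7)&(W[...,1]>.03)&(W[...,1]<.12)
    q=W[m]; print(nm,m.sum(),np.median(q,0),q.min(0),q.max(0)); t=q[q[:,2]>.156]; print(len(t),t.mean(0),t.min(0),t.max(0))
E
```

```text
t 33.3 pos [ 0.5814 -0.0425  0.1379] r 0.0365 phi_box 87.6 Frad -0.1 Ftan(ccw) -0.7 Fz 0.6 gap 0.595 tau_z -0.03
[[-0.114  0.991 -0.076]
 [ 0.012 -0.075 -0.997]
 [-0.993 -0.115 -0.004]]
lift [-0.0695 -0.008  -0.0003]
top 123 [0.63487138 0.0769335  0.15804847] [0.62689663 0.05267997 0.12082188] [0.64861494 0.10089919 0.16762489]
78 [0.63675751 0.07562069 0.16052154] [0.62689663 0.05267997 0.15617557] [0.64758677 0.10072373 0.16762489]
side 152 [0.63869587 0.09174128 0.1586425 ] [0.63019496 0.05581734 0.13178747] [0.65010293 0.1047733  0.16570496]
94 [0.63962229 0.0821348  0.16044364] [0.63062574 0.05581734 0.15601178] [0.64974765 0.10408983 0.16570496]
```

```bash
python3 - <<'E'
from h import *
st,R=axes(); p=st["tcp_pos"]
print(to([.635,.076,.205])); print(to([.635,.076,.16])); print(to([.635,.076,.132]))
E
```

```text
[-0.0713  0.0365 -0.1225]
[-0.0266  0.0416 -0.1224]
[ 0.0013  0.0448 -0.1223]
```

Call:
{"fn": "play_rows", "kwargs": {
  "series": [
    [-0.005,-0.0005,0,0],
    [-0.018,-0.002,0,0],
    [-0.035,-0.004,0,0],
    [-0.052,-0.006,0,0],
    [-0.064,-0.007,-0.001,0],
    [-0.0695,-0.007,-0.004,0],
    [-0.071,-0.005,-0.012,0],
    [-0.0713,0.0,-0.025,0],
    [-0.0713,0.006,-0.042,0],
    [-0.0713,0.0125,-0.06,0],
    [-0.0713,0.019,-0.078,0],
    [-0.0713,0.026,-0.096,0],
    [-0.0713,0.032,-0.111,0],
    [-0.0713,0.0355,-0.12,0],
    [-0.0713,0.0365,-0.1225,0],
    [-0.0713,0.0365,-0.1225,0]
  ]
}}

```text
t: 34.9
tcp_pos: [0.635, 0.0762, 0.2049]
tool_rot: [-0.491, -0.511, 0.545, -0.449]
force: [-0.2, 0.1, -0.6]
finger_gap: 0.605
```

```bash
python3 - <<'E'
from h import *
st,R=axes(); print(st["tcp_pos"].round(4),st["force"].round(1),R[:,:2].T.round(3)); print(to([.635,.076,.132]))
s=snapshot("side"); crop(s,170,120,150,115,5,"side13.png"); marks(s)
s=snapshot("top"); marks(s)
E
```

```text
[0.635  0.0762 0.2049] [-0.2  0.1 -0.6] [[-0.115  0.012 -0.993]
 [ 0.991 -0.075 -0.115]]
[0.0724 0.0084 0.0004]
red 21 r 0.0394 box ang -56.8
blue 24 r 0.0387 box ang -120.3
red 40 r 0.0361 box ang -57.3
blue 40 r 0.038 box ang -126.8
```

View pics/side13.png

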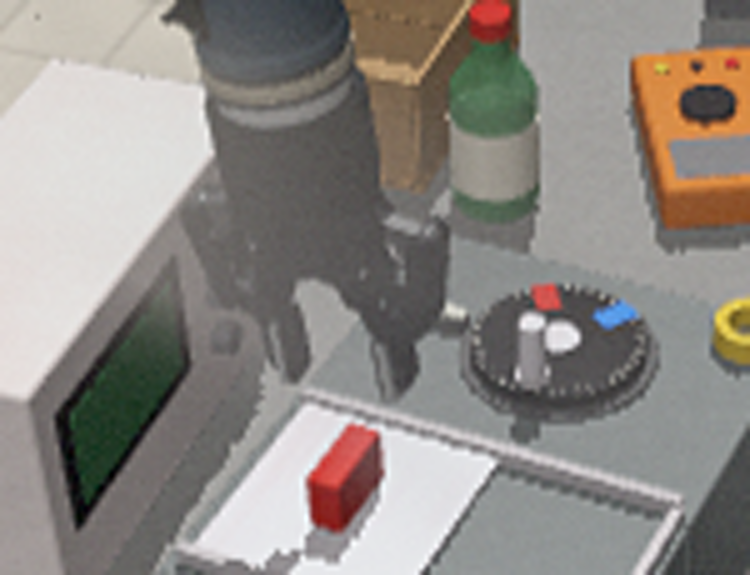

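Side view: the open jaws are above and behind the red handle at (345,478). The dial still rests where it caught, with red at (547,297) and blue at (615,313). Descending onto the bar.

Call:
{"fn": "play_rows", "kwargs": {
  "series": [
    [0.005,0.0006,0,0],
    [0.015,0.0017,0.0002,0],
    [0.028,0.0032,0.0004,0],
    [0.041,0.0047,0.0004,0],
    [0.053,0.006,0.0004,0],
    [0.062,0.007,0.0004,0],
    [0.068,0.0078,0.0004,0],
    [0.071,0.0082,0.0004,0],
    [0.0714,0.0083,0.0004,0],
    [0.0714,0.0083,0.0004,0]
  ]
}}

```text
t: 36.0
tcp_pos: [0.6352, 0.0752, 0.1335]
tool_rot: [-0.491, -0.51, 0.545, -0.449]
force: [-0.4, -0.2, -0.5]
finger_gap: 0.597
```

```bash
python3 - <<'E'
from h import *
st,R=axes(); print(st["tcp_pos"].round(4),st["force"].round(1)); print(to([.635,.076,.132]))
s=snapshot("side"); crop(s,170,120,150,115,5,"side14.png")
E
```

```text
[0.6352 0.0752 0.1335] [-0.4 -0.2 -0.5]
[ 0.0015 -0.0001 -0.0008]
```

View pics/side14.png

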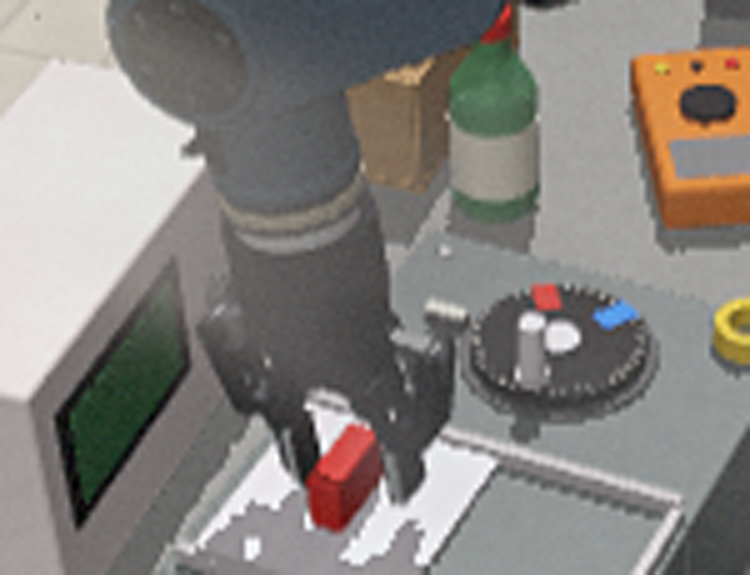

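The bar is between the fingers at (345,478). Closing.

Call:
{"fn": "play_rows", "kwargs": {
  "series": [
    [0,0,0,0],
    [0,0,0,0],
    [0,0,0,0],
    [0,0,0,0],
    [0,0,0,0],
    [0,0,0,0],
    [0,0,0,0]
  ],
  "claw": 0,
  "force": 40
}}

```text
t: 36.75
tcp_pos: [0.6367, 0.0752, 0.1346]
tool_rot: [-0.492, -0.509, 0.544, -0.45]
force: [2.5, 0.2, 4.5]
finger_gap: 0.248
```

```bash
python3 - <<'E'
from h import *
st,R=axes(); p=st["tcp_pos"]; print(p.round(4),st["force"].round(1),st["finger_gap"],R[:,:2].T.round(3))
d=np.array([-np.cos(YAW),-np.sin(YAW),0])
for k in (.01,.02,.05,.1,.105): print(k,(R.T@(d*k)).round(4))
E
```

```text
[0.6367 0.0752 0.1346] [2.5 0.2 4.5] 0.2475431072821715 [[-0.11   0.012 -0.994]
 [ 0.991 -0.076 -0.111]]
0.01 [ 0.0011 -0.0099 -0.0001]
0.02 [ 0.0022 -0.0199 -0.0002]
0.05 [ 0.0055 -0.0497 -0.0006]
0.1 [ 0.0111 -0.0994 -0.0011]
0.105 [ 0.0116 -0.1043 -0.0012]
```

Held: the gap of 21 mm matches the 20 mm bar. First a 20 mm pull, to see whether the shutter goes past its 2 mm block.

Call:
{"fn": "play_rows", "kwargs": {
  "series": [
    [0.0002,-0.002,0,0],
    [0.0005,-0.005,0,0],
    [0.0009,-0.008,-0.0001,0],
    [0.0012,-0.011,-0.0001,0],
    [0.0016,-0.014,-0.0002,0],
    [0.0019,-0.017,-0.0002,0],
    [0.0022,-0.02,-0.0002,0]
  ]
}}

```text
t: 37.45
tcp_pos: [0.6164, 0.077, 0.1346]
tool_rot: [-0.492, -0.509, 0.544, -0.45]
force: [2.5, 0.4, 2.5]
finger_gap: 0.239
```

```bash
python3 - <<'E'
from h import *
st,R=axes(); p=st["tcp_pos"]; print(p.round(4),st["force"].round(1),st["finger_gap"],R[:,:2].T.round(3))
d=np.array([-np.cos(YAW),-np.sin(YAW),0]); g=(p-[.6367,.0752,.1346])@d; print("travel",g)
for k in (.1-g,.106-g): print(k,(R.T@(d*k)).round(4))
E
```

```text
[0.6164 0.077  0.1346] [2.5 0.4 2.5] 0.239346533068338 [[-0.11   0.012 -0.994]
 [ 0.991 -0.076 -0.11 ]]
travel 0.020406911555377008
0.079593088444623 [ 0.0088 -0.0791 -0.0009]
0.08559308844462299 [ 0.0095 -0.0851 -0.0009]
```

The shutter moved 20 mm, so the lock is open. Pulling it the rest of the way, lightly onto the end stop.

Call:
{"fn": "play_rows", "kwargs": {
  "series": [
    [0.0005,-0.004,0,0],
    [0.001,-0.009,-0.0001,0],
    [0.0016,-0.015,-0.0002,0],
    [0.0023,-0.021,-0.0002,0],
    [0.003,-0.027,-0.0003,0],
    [0.0037,-0.033,-0.0004,0],
    [0.0043,-0.039,-0.0004,0],
    [0.005,-0.045,-0.0005,0],
    [0.0057,-0.051,-0.0006,0],
    [0.0063,-0.057,-0.0006,0],
    [0.007,-0.063,-0.0007,0],
    [0.0076,-0.068,-0.0008,0],
    [0.008,-0.072,-0.0008,0],
    [0.0084,-0.0755,-0.0009,0],
    [0.0088,-0.079,-0.0009,0],
    [0.0092,-0.082,-0.0009,0],
    [0.0095,-0.085,-0.0009,0],
    [0.0095,-0.085,-0.0009,0]
  ]
}}

```text
t: 39.25
tcp_pos: [0.5396, 0.084, 0.1347]
tool_rot: [-0.498, -0.505, 0.539, -0.455]
force: [17.5, 2.9, -8.9]
finger_gap: 0.246
```

```bash
python3 - <<'E'
from h import *
st,R=axes(); p=st["tcp_pos"]; print(p.round(4),st["force"].round(1),st["finger_gap"],R[:,:2].T.round(3))
d=np.array([-np.cos(YAW),-np.sin(YAW),0]); g=(p-[.6367,.0752,.1346])@d; print("travel",g)
for k in (.004,.006,.008): print(k,(R.T@(d*k)).round(4))
E
```

```text
[0.5396 0.084  0.1347] [17.5  2.9 -8.9] 0.2458660468673794 [[-0.091  0.012 -0.996]
 [ 0.993 -0.077 -0.091]]
travel 0.09746123864724796
0.004 [ 0.0004 -0.004  -0.    ]
0.006 [ 0.0005 -0.006  -0.0001]
0.008 [ 0.0007 -0.008  -0.0001]
```

17 N at 97.5 mm measured travel (100 minus tip rotation): it is at the end stop. Relaxing and opening the jaws.

Call:
{"fn": "play_rows", "kwargs": {
  "series": [
    [0,-0.0005,0,0],
    [0,-0.0005,0,0],
    [0,-0.0005,0,0]
  ]
}}

```text
t: 39.55
tcp_pos: [0.5398, 0.084, 0.1346]
tool_rot: [-0.498, -0.504, 0.539, -0.455]
force: [5.4, 2.6, -0.2]
finger_gap: 0.24
```

Call:
{"fn": "play_rows", "kwargs": {
  "series": [
    [0,0,0,0],
    [0,0,0,0],
    [0,0,0,0],
    [0,0,0,0],
    [0,0,0,0],
    [0,0,0,0]
  ],
  "claw": 60
}}

```text
t: 40.15
tcp_pos: [0.5395, 0.0839, 0.1345]
tool_rot: [-0.498, -0.504, 0.539, -0.455]
force: [-0.2, -0.3, -0.9]
finger_gap: 0.601
```

```bash
python3 - <<'E'
from h import *
st,R=axes(); p=st["tcp_pos"]; print(p.round(4),st["force"].round(1),st["finger_gap"]); print(to(p+[0,0,.1]))
E
```

```text
[0.5395 0.0839 0.1345] [-0.2 -0.3 -0.9] 0.6006931116429559
[-0.0996 -0.0091 -0.0005]
```

Call:
{"fn": "play_rows", "kwargs": {
  "series": [
    [-0.005,-0.0005,0,0],
    [-0.015,-0.0014,0,0],
    [-0.03,-0.0027,0,0],
    [-0.045,-0.004,0,0],
    [-0.06,-0.0055,0,0],
    [-0.075,-0.0068,0,0],
    [-0.088,-0.008,0,0],
    [-0.096,-0.0087,0,0],
    [-0.0996,-0.009,0,0],
    [-0.0996,-0.009,0,0]
  ]
}}

```text
t: 41.15
tcp_pos: [0.5396, 0.0834, 0.235]
tool_rot: [-0.498, -0.504, 0.539, -0.455]
force: [0.2, 0.8, -0.0]
finger_gap: 0.599
```

```bash
python3 - <<'E'
from h import *
st,R=axes(); print(st["tcp_pos"].round(4),st["force"].round(1))
s=snapshot("side"); crop(s,170,120,150,115,5,"side15.png"); cv2.imwrite("pics/sidef.png",s["image"]); marks(s)
f=K(s); v,u=np.mgrid[0:420,0:560]; Z=s["depth"]; W=(np.stack([(u-s["cx"])/f*Z,(v-s["cy"])/f*Z,Z],-1)-s["t"])@s["R"]
hsv=cv2.cvtColor(s["image"],cv2.COLOR_BGR2HSV)
m=((hsv[...,0]<8)|(hsv[...,0]>172))&(hsv[...,1]>140)&(hsv[...,2]>60)&(W[...,0]>.45)&(W[...,0]<.7)&(W[...,1]>.03)&(W[...,1]<.14)&(W[...,2]>.156)
print("handle top now",W[m].mean(0),"before .6396 .0821 .1604", (W[m].mean(0)-[.6396,.0821,.1604])@[-np.cos(YAW),-np.sin(YAW),0])
t=snapshot("top"); cv2.imwrite("pics/topf.png",t["image"])
E
```

```text
[0.5396 0.0834 0.235 ] [ 0.2  0.8 -0. ]
handle top now [0.54018604 0.08751072 0.16092399] before .6396 .0821 .1604 0.099504338385208
```

View pics/side15.png

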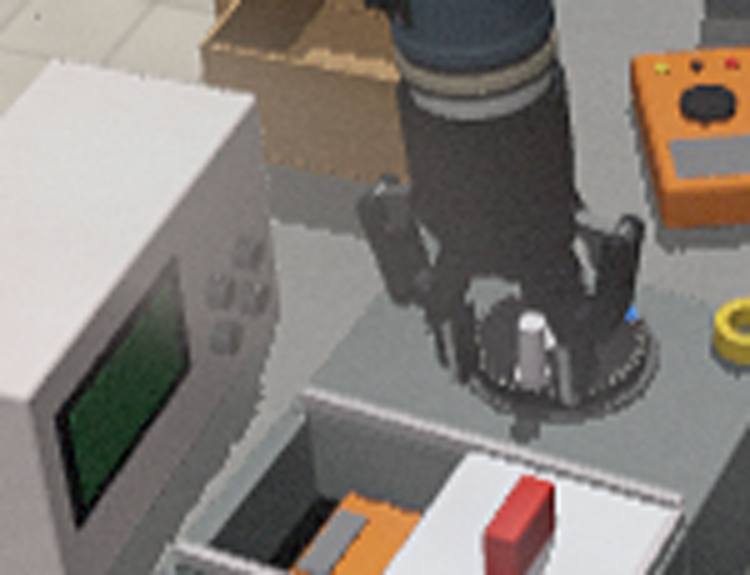

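View pics/topf.png

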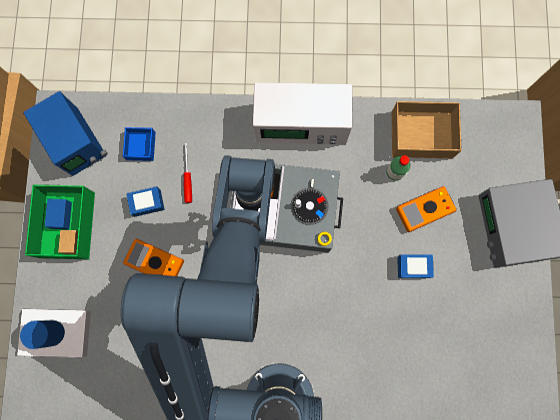

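Side view: the compartment is open with the orange meter inside, and the handle (520,525) has moved 99.5 mm. The shutter is against the front frame. In the top view, the tape, meters, cartons, driver and bottle are where they started. The gripper is clear at z = 0.235 and reads about 0 N. Handing in.

```bash
python3 -c "
from station import manip
print(manip.sign_off())"
```

```text
the job is handed in; nothing more can be done
None
```

The strongbox is open and the job is handed in, at about 41 s of the 72 s allowed.

- **Dial:** I turned it clockwise past red once and stopped at the second red (about +0.5° by the arm's position). I then turned it anticlockwise past blue once and stopped at the second blue (about +0.4°). Then I turned it gently clockwise until it caught, roughly 130° past blue, pressing to about 10 N at the post. I eased off before letting go.
- **Shutter:** It slid freely past its 2 mm block, so the lock had released. I pulled it to the end stop, with about 17 N there for a moment, and let go.
- **Last checks:**
  - The camera shows the handle moved 99.5 mm, and the orange meter is visible inside.
  - The arm is clear at z = 0.235 m and reads about 0 N.
  - By eye, the bystanders are where they were.
- **Disagreements:**
  - The side camera's raw mark angles were up to about 4° off the arm's figures. A fixed offset in that camera explains most of this. For red, the line from hub to pointer in the picture agreed with the arm. For blue, I relied on the arm's angle plus that correction.
  - Arm travel at the end stop read 97.5 mm, because the wrist was tilted. The tilt built up to about 6° while I was feeling for the catch, and it caused no problem.

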